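Sort the nuts from the dial jar

ROBOT

A 7-joint arm with a two-finger parallel gripper is mounted at the origin on the work surface. World frame = base frame: x ahead of the robot, y to its left, z up, the work surface at z = 0. Lengths are in m, angles in rad, forces in N, time in s.
With the tool pointing down it reaches from about 0.425 to 0.875 m from the base axis. Payload 8.4 kg.
Tool frame: the origin (TCP) lies midway between the tips of the shut fingers; the grasp point (between the pads) lies 19 mm behind it (robot.grip_point_offset is the z of the grasp point in the tool frame, in m); z points along the fingers, y is the direction in which the jaws open and shut (so a half turn about z gives the same grasp; the last joint's range is limited). The gripper opens to 87 mm and grips with 3 to 60 N. Pads are 19 mm wide; open, the fingers measure 117 mm over their backs; the gripper's body (75 mm by 190 mm) begins 51 mm behind the grasp point.
Start: joints at [-1.244, 0.333, 0.04, 1.465, -0.013, 1.343, -0.059], TCP at [0.268, 0.592, 0.223] pointing down, gripper open.
Joint ranges: [-2.58, 2.58], [-0.38, 2.09], [-1.3, 1.39], [0.25, 2.4], [-1.5, 4.64], [0.08, 2.09], [-2.65, 2.65]. Speed limits (rad/s): [2.22, 2.22, 2.79, 2.79, 3.14, 3.14, 3.14].

INTERFACE

Orientations are given as a unit quaternion [x, y, z, w].
In Python, from station import robot, imaging, finish_job gives the robot as it stands.
- The arm moves only by the tool play_rows, never from a script. Its arguments are lists of equal length, an entry for each row: "gripper": the closure, from 0 (fully open) to 1 (shut); "linear": the shift along the world's x, y, z in m, a list of three; "roll": the turn about the world's z in rad. A call has 1 to 5 rows; each row is the pose to reach, as a shift and turn from the pose commanded when the call began; what a row does not reach only later rows make up. A row lasts 1/12 s, in which the tool goes at most 41.7 mm and 7.16 degrees, less where a joint would pass 70% of its speed; a pose out of reach is approached as far as the arm can. A call with a gripper value outside its range is refused whole. The fingers move at their own pace and stop on an object; "squeeze" is the grip in N (left out, the last holds). Time passes only in rows, so rows that repeat a pose let the fingers close. It gives the time, the measured TCP pose, the force and the opening at its end, in the units of the state.
- robot.observe(): the state, without advancing time (a new reading comes with each control period).
- imaging.get_image(name): name is "side" or "top" or "wrist"; returns the picture (384x512x3 uint8, blue, green, red); there is no depth.
- imaging.camera_info(name): a dict with "camera_matrix" (3x3 intrinsics, pixels), "world_from_camera" (4x4, takes a point from camera to world coordinates). Camera axes: x right, y down, z forward; pixel columns grow to the right and rows downward; lengths in m; the calibration is good to about 2 mm. A picture is of the moment at which its call begins: read the wrist's pose just before it. camera_info takes no time and is no camera call; for the wrist camera it gives the pose at the moment of the call.
- finish_job(): hands the job in, once; it reports no verdict.
The state is a dict: "t": time; "qpos": joint angles; "dq": joint speeds; "effort": joint torques, N m; "ee_pos": TCP position; "tcp_rot": TCP orientation; "wrist_force": force on the tool from outside, world axes, zero at the start; "moment": the same for the moment, N m; "opening": opening from 0.0 (shut) to 1.0 (fully open).
Only numpy, scipy, OpenCV 4.12 (cv2) and the standard library are available. Lean on these libraries where they do the work, as an engineer would, in place of code of your own. Each camera call takes 0.05 s, during which the arm holds its last target.

TASK

Turn the dial on the leaning jar's lid to its largest opening while the jar is in its cradle, shake all the nuts out of the jar into the sieve standing in the tray, put the loose nuts lying on the bench into the sieve as well, and put the jar back home in its cradle with its dial turned back so that the blade with the finest holes covers the window. Once all the nuts are in, lift the sieve and shake it from side to side over the tray until every small nut has dropped into the tray, then stand the sieve with the large nuts in it on the middle of the rubber mat. Leave the filter holder and the rubber ring where they are.

Things in the scene. Friction and masses are not known exactly. Their poses are not given: they have to be found in the camera images.
- cradle: fixed steel rack, foot 130 x 90 mm, holding the jar leaning 35 degrees towards the rack's -x side. Origin on the bench under its middle, z up. A ramp lies under the jar's -x face, a stop under its base; low cheeks, 3 mm clear, cover the jar's y faces from jar x = -37 to -18 mm, z = 0 to 80 mm. The jar lifts off freely and, put back on the ramp, slides down to the stop
- seat (a point): point fixed in the cradle (30, 0, 36 mm in the cradle's frame) where the centre of the jar's base lies when the jar is home
- jar: loose clear square jar, 64 x 64 mm, walls 2.5 mm, lid top at z = 100, dial and bar to 124.5 mm; 0.14 to 0.28 kg empty. Origin at base centre, z along its axis to the lid. Home, z leans 35 degrees to the cradle's -x and the jar's -x face is underneath. Grip its y faces. A window in the lid, under the dial, 40 mm wide, runs from the -x wall to x = -6 mm. Inside, shoulders lead to it; nuts slide on 20 degrees
- jar_mouth (a point): middle of the lid's window, at x = -19, y = 0, z = 100 mm in the jar's frame
- dial (a joint): angle (rad) of the round black dial, 62 mm across, on the jar's lid, about the jar's axis; grows clockwise seen from above the lid, range -0.6 to 2.5, stays where left (0.04 N m). 240 degrees is blade with fine and middle holes that pass no nut, 120 degrees is cut away. The cut-away, the largest opening, is squarely over the window at 2.094; the fine holes are over it at 0
- dial_grip (a point): middle of the dial's raised bar, on the jar's axis at z = 114.5 mm of the jar. The bar is 42 mm long, 10 mm thick, 20 mm high (jar z = 104.5 to 124.5 mm). With the dial at 2.094 the bar lies along the jar's y axis; at dial angle q it is turned from there by (2.094 - q), right-hand about the jar's z
- tray: fixed stainless catch tray, 146 x 166 mm outside (x, y), 30 mm high, wall and floor 3 mm. Origin under its centre, z up
- sieve: loose aluminium sieve, 98 x 123 mm (x, y), inside 92 x 117 mm, standing on four feet in the tray at the start; 0.2 to 0.33 kg. Origin under its centre at the feet's bottom, z up. Plate at z = 22 to 26 mm with 17 mm square holes parted by 8 mm bars; walls up to z = 60 mm. Only small nuts pass the holes; those resting on bars must be shaken off
- sieve_handle (a point): point to grip on the sieve's black upright handle tab, which stands outside the -x wall: 10 mm thick in x, 50 mm wide in y, z = 40 to 95 mm; this point is at x = -54, z = 80 mm in the sieve's frame
- mat: fixed flat black rubber mat, 190 x 190 mm, 4 mm thick. Origin under its centre, z up
- small1: small plain steel hexagon nut, 13 mm across, 8 mm thick, in the jar at the start or absent. Origin at the centre of its underside, z along its axis
- small2: small plain steel hexagon nut, 13 mm across, 8 mm thick, in the jar at the start or absent. Origin at the centre of its underside, z along its axis
- small3: small plain steel hexagon nut, 13 mm across, 8 mm thick, in the jar at the start or absent. Origin at the centre of its underside, z along its axis
- small4: small plain steel hexagon nut, 13 mm across, 8 mm thick, in the jar at the start or absent. Origin at the centre of its underside, z along its axis
- small5: small plain steel hexagon nut, 13 mm across, 8 mm thick, lying loose on the bench beyond the tray at the start or absent. Origin at the centre of its underside, z along its axis
- large1: large plain steel hexagon nut, 22 mm across, 9 mm thick, in the jar at the start or absent. Origin at the centre of its underside, z along its axis
- large2: large plain steel hexagon nut, 22 mm across, 9 mm thick, in the jar at the start or absent. Origin at the centre of its underside, z along its axis
- large3: large plain steel hexagon nut, 22 mm across, 9 mm thick, lying loose on the bench beyond the tray at the start or absent. Origin at the centre of its underside, z along its axis
- large4: large plain steel hexagon nut, 22 mm across, 9 mm thick, lying loose on the bench beyond the tray at the start or absent. Origin at the centre of its underside, z along its axis
- portafilter: bystander: steel filter holder 72 mm across and 32 mm high with a 110 mm black handle, lying near the robot. Origin under the round head
- gasket: bystander: black rubber ring 72 mm across, 9 mm high, on the far side of the bench. Origin under its centre
Mind the look-alikes: they are no part of the job. What is shaped like the tray but blue is not meant.

How it is judged:
By the outcome, as a careful person would: the job done as asked, in the order asked, and still so for the second after the job is handed in, with the robot touching nothing.
Of small1, small2, small3, small4 only 3 to 4 are there at a start; the rules pass over those that are not, and their reading is None.
Of large1, large2 only 1 to 2 are there at a start; the rules pass over those that are not, and their reading is None.
Of small5, large3, large4 only 1 to 3 are there at a start; the rules pass over those that are not, and their reading is None.
At some moment in a run one of small5, large3, large4 may be knocked a few centimetres aside while the robot is not near it.
It also fails if it takes over 210 s, if anything falls off the work surface, if the arm or the gripper's body presses on something with over 40 N, if the wrist force passes 120 N, or if a joint passes its speed limit or range.

## Working session

There is one attempt and no reset: what is moved stays moved. The work goes in short steps, Python scripts to look and compute and a tool call to move; the robot and the scene stay as the last step left them, time stands still between calls to the robot, and variables do not carry over. Pictures are saved under pics/ and viewed, and the job is handed in when it is done.

Besides the shell and the picture viewer there is one more tool, called after "Emit:" as name(argument=value, ...), one argument or row to a line, values as JSON. play_rows: Moves the arm, as the interface text tells. Its arguments: {"type":"object","properties":{"gripper":{"type":"array"},"linear":{"type":"array"},"roll":{"type":"array"},"squeeze":{"type":"number"}},"required":["gripper","linear","roll"]}

```bash
ls -la; mkdir -p pics; python3 - <<'E'
from station import robot, imaging, finish_job
import cv2, json
print(robot.observe()); print([a for a in dir(robot) if a[0]!='_'], robot.grip_point_offset)
for n in ("side","top","wrist"):
    i=imaging.camera_info(n); print(n,i)
    cv2.imwrite(f"pics/{n}0.png",imaging.get_image(n))
E
```

```text
total 12
drwxr-xr-x  3 agent agent 4096 Dec  7 09:32 .
drwxr-xr-x 23 root  root  4096 Dec  7 09:32 ..
drwxr-xr-x  2 agent agent 4096 Dec  7 09:32 pics
{'t': 0.0, 'qpos': array([-1.24419537,  0.3338865 ,  0.03990205,  1.46625837, -0.01338358,
        1.34332859, -0.05850948]), 'dq': array([ 0.00148918, -0.00081505, -0.0005596 ,  0.00018856, -0.0003277 ,
       -0.00121846,  0.00047974]), 'effort': array([-6.47490151e-05, -6.56340551e+01,  1.33512978e+00, -4.03811538e+01,
       -5.98838856e-02,  4.48710343e-02,  1.30921658e-04]), 'ee_pos': array([0.26833574, 0.59150724, 0.22168178]), 'tcp_rot': array([ 2.11319908e-01,  9.77416618e-01, -8.00640660e-04, -1.04594199e-04]), 'wrist_force': array([-0.43885976,  0.63904612, -0.40480347]), 'moment': array([-0.02650122, -0.01851566,  0.02572754]), 'opening': 1.003894627266709}
['MotionError', 'grip_point_offset', 'observe'] -0.0187
side {'camera_matrix': array([[369.99584864,   0.        , 255.05781204],
       [  0.        , 369.99584864, 194.81972541],
       [  0.        ,   0.        ,   1.        ]]), 'world_from_camera': array([[ 0.98362
[... 419 characters left out ...]
camera': array([[-0.00683848, -0.99718568,  0.07465895,  0.39493712],
       [-0.99995247,  0.00630036, -0.00744089,  0.03667533],
       [ 0.00694958, -0.07470629, -0.99718136,  1.10781137],
       [ 0.        ,  0.        ,  0.        ,  1.        ]])}
wrist {'camera_matrix': array([[281.17478688,   0.        , 259.83141393],
       [  0.        , 281.17478688, 189.12805091],
       [  0.        ,   0.        ,   1.        ]]), 'world_from_camera': array([[ 0.41308724,  0.87490561,  0.25278274,  0.19834621],
       [ 0.91069083, -0.39652882, -0.11578905,  0.62391355],
       [-0.00106884,  0.2780379 , -0.96056951,  0.38321542],
       [ 0.        ,  0.        ,  0.        ,  1.        ]])}
```

```bash
cat > h.py <<'E'
from station import robot, imaging
import numpy as np, cv2
def crop(im,x0,y0,x1,y1,s,fn):
    cv2.imwrite(fn,cv2.resize(im[y0:y1,x0:x1],None,fx=s,fy=s,interpolation=cv2.INTER_CUBIC))
def proj(info,P):
    T=np.linalg.inv(info["world_from_camera"]); p=np.atleast_2d(P)@T[:3,:3].T+T[:3,3]
    q=p@info["camera_matrix"].T; return q[:,:2]/q[:,2:]
def ray(info,uv,z):
    uv=np.atleast_2d(uv).astype(float); T=info["world_from_camera"]
    d=np.c_[uv,np.ones(len(uv))]@np.linalg.inv(info["camera_matrix"]).T@T[:3,:3].T
    o=T[:3,3]; return o+d*((z-o[2])/d[:,2])[:,None]
def tri(i1,uv1,i2,uv2):
    A=[];b=[]
    for i,uv in((i1,uv1),(i2,uv2)):
        T=i["world_from_camera"]; d=T[:3,:3]@np.linalg.inv(i["camera_matrix"])@np.array([*uv,1.]); d/=np.linalg.norm(d)
        M=np.eye(3)-np.outer(d,d); A.append(M); b.append(M@T[:3,3])
    x=np.linalg.lstsq(np.vstack(A),np.hstack(b),rcond=None)[0]
    return x
E
python3 - <<'E'
from h import *
t=cv2.imread("pics/top0.png"); s=cv2.imread("pics/side0.png")
a=cv2.resize(t[140:215,335:410],None,fx=8,fy=8,interpolation=cv2.INTER_CUBIC)
cv2.imwrite("pics/c1.png",a)
crop(s,245,255,335,345,6.6,"pics/c2.png")
crop(t,220,110,320,220,5.4,"pics/c3.png")
crop(s,215,185,345,275,6,"pics/c4.png")
E
python3 - <<'E'
from h import *
T=imaging.camera_info("top"); S=imaging.camera_info("side")
c1=np.array([[158,80],[95,465],[362,515]])/8.+[335,140]-.4
P=ray(T,c1,0.004); print("foot",P, np.linalg.norm(P[0]-P[1]),np.linalg.norm(P[2]-P[1]))
cen=(P[0]+P[2])/2; d=P[0]-P[1]; e=P[1]-P[2]; print("cradle",cen,np.degrees(np.arctan2(d[1],d[0])),np.degrees(np.arctan2(-e[0],e[1])))
# side foot corners
c2=np.array([[93,300],[93,555],[530,562],[510,408]])/6.6+[245,255]
print("foot side",ray(S,c2,0.004))
c3=np.array([[115,243],[455,278],[415,570],[78,525]])/5.4+[220,110]
P=ray(T,c3,0.03);print("tray",P.mean(0),P)
c=np.array([[140,255],[425,288],[400,515],[130,487]])/5.4+[220,110]
P=ray(T,c,0.063);print("sieve",P.mean(0))
P=ray(T,np.array([[262,502]])/5.4+[220,110],0.098);print("handle",P)
print("nuts",ray(T,np.array([[80,104],[297,94],[450,74]])/5.4+[220,110],0.008))
g=cv2.cvtColor(cv2.imread("pics/top0.png"),cv2.COLOR_BGR2GRAY)
m=(g[120:220,140:228]<60).astype(np.uint8); n,l,st,ce=cv2.connectedComponentsWithStats(m); k=1+st[1:,4].argmax(); 
cnt=cv2.findContours((l==k).astype(np.uint8),0,1)[0][0]; r=cv2.minAreaRect(cnt); print(r)
print("mat",ray(T,np.array([r[0]])+[140,120],0.004))
E
```

```text
foot [[ 0.58681034 -0.22596899  0.004     ]
 [ 0.4589546  -0.20215554  0.004     ]
 [ 0.44192132 -0.28972089  0.004     ]] 0.1300544951792871 0.08920663536855748
cradle [ 0.51436583 -0.25784494  0.004     ] -10.550589317482261 -11.007753828915911
foot side [[ 0.46344564 -0.20122706  0.004     ]
 [ 0.44596696 -0.29208109  0.004     ]
 [ 0.57237864 -0.31723505  0.004     ]
 [ 0.58396375 -0.26504999  0.004     ]]
tray [0.49232511 0.00177367 0.03      ] [[ 0.56983259  0.07333038  0.03      ]
 [ 0.55199065 -0.08933677  0.03      ]
 [ 0.41254607 -0.06827684  0.03      ]
 [ 0.43493114  0.09137791  0.03      ]]
sieve [ 0.49743956 -0.00090499  0.063     ]
handle [[0.44210312 0.00605813 0.098     ]]
nuts [[ 0.64235569  0.09099493  0.008     ]
 [ 0.64677492 -0.01558536  0.008     ]
 [ 0.65635761 -0.0909563   0.008     ]]
((42.75419235229492, 49.223548889160156), (70.53736114501953, 69.50717163085938), 0.8680514097213745)
mat [[0.5370537  0.22878287 0.004     ]]
```

```bash
cat >> h.py <<'E'
PSI=np.radians(-10.7); CR=np.array([.516,-.2585,0])
def Rz(a): return np.array([[np.cos(a),-np.sin(a),0],[np.sin(a),np.cos(a),0],[0,0,1]])
L=np.radians(35)
RJ=Rz(PSI)@np.array([[np.cos(L),0,-np.sin(L)],[0,1,0],[np.sin(L),0,np.cos(L)]])
def cw(p): return CR+np.atleast_2d(p)@Rz(PSI).T
SEAT=cw([.030,0,.036])[0]
def jw(p): return SEAT+np.atleast_2d(p)@RJ.T
def pose():
    s=robot.observe(); from scipy.spatial.transform import Rotation as R
    M=R.from_quat(s["tcp_rot"]).as_matrix()
    return dict(t=round(s["t"],2),p=s["ee_pos"].round(4),yaw=round(float(np.degrees(np.arctan2(M[1,1],M[0,1]))),2),tilt=round(float(np.degrees(np.arccos(-M[2,2]))),2),op=round(s["opening"]*87,1),f=s["wrist_force"].round(1),q=s["qpos"].round(2))
E
python3 - <<'E'
from h import *
for n,f in(("top",(335,140,410,215,8)),("side",(245,255,335,345,6.6))):
    im=cv2.imread(f"pics/{n}0.png"); x0,y0,x1,y1,s=f
    I=imaging.camera_info(n)
    b=cv2.resize(im[y0:y1,x0:x1],None,fx=s,fy=s,interpolation=cv2.INTER_CUBIC)
    def dr(P,c,cl=True):
        q=((proj(I,P)+.5-[x0,y0])*s).astype(np.int32); cv2.polylines(b,[q],cl,c,1)
    a=np.linspace(0,2*np.pi,40)
    dr(jw(np.c_[.031*np.cos(a),.031*np.sin(a),0*a+.1045]),(0,255,0))
    dr(jw([[-.032,-.032,.1],[.032,-.032,.1],[.032,.032,.1],[-.032,.032,.1]]),(255,255,0))
    dr(jw([[-.032,-.032,0],[.032,-.032,0],[.032,.032,0],[-.032,.032,0]]),(255,0,0))
    dr(cw([[-.065,-.045,.004],[.065,-.045,.004],[.065,.045,.004],[-.065,.045,.004]]),(0,255,255))
    ph=2.094; x=np.array([np.cos(ph),np.sin(ph),0]);y=np.array([-np.sin(ph),np.cos(ph),0])
    dr(jw([x*sx*.005+y*sy*.021+[0,0,.1245] for sx,sy in((1,1),(1,-1),(-1,-1),(-1,1))]),(0,0,255))
    cv2.imwrite(f"pics/ov_{n}.png",b)
print(jw([0,0,.1145]),pose())
E
```

```text
[[ 0.48094578 -0.25187644  0.12979291]] {'t': 0.15, 'p': array([0.2684, 0.5916, 0.2219]), 'yaw': 65.6, 'tilt': 0.07, 'op': 87.1, 'f': array([ 1.6,  0.4, -0.6]), 'q': array([-1.24,  0.33,  0.04,  1.47, -0.01,  1.34, -0.06])}
```

```bash
python3 - <<'E'
from h import *
# in cradle-aligned frame, origin at dial_grip; plate plane: points p.zj = -0.010
zj=np.array([-np.sin(L),0,np.cos(L)]);xj=np.array([np.cos(L),0,np.sin(L)]);yj=np.array([0,1,0])
for g in (.014,.018,.022):
  for phd in (120,90,60,30,0):
    ph=np.radians(phd); d=np.cos(ph)*yj-np.sin(ph)*xj
    b=np.array([d[0],d[1]]);b/=np.linalg.norm(b); n=np.array([-b[1],b[0]])
    o=[]
    for s in(1,-1):
        zs=[]
        for t in(g/2,g/2+.015):
            for w in(-.0095,.0095):
                x,y=n*s*t+b*w
                # plate height at x: (x,z).zj=-.01 
                if np.hypot(x/np.cos(L),y)<.033: zs.append((-.010+np.sin(L)*x)/np.cos(L))
        o.append(round(max(zs)*1e3,1) if zs else None)
    # bar section normal to b thru center: horizontal span of face at heights
    nb=np.cos(ph)*xj+np.sin(ph)*yj
    corners=[nb*sx*.005+zj*sz*.01 for sx in(-1,1) for sz in(-1,1)]
    print(g,phd,"plate under fingers mm",o,"bar corners (n,z) mm",[(round(c[:2]@n*1e3,1),round(c[2]*1e3,1)) for c in corners])
E
```

```text
0.014 120 plate under fingers mm [np.float64(2.1), np.float64(-9.6)] bar corners (n,z) mm [(np.float64(8.0), np.float64(-6.8)), (np.float64(1.4), np.float64(9.6)), (np.float64(-1.4), np.float64(-9.6)), (np.float64(-8.0), np.float64(6.8))]
0.014 90 plate under fingers mm [np.float64(-5.6), np.float64(-5.6)] bar corners (n,z) mm [(np.float64(5.0), np.float64(-8.2)), (np.float64(5.0), np.float64(8.2)), (np.float64(-5.0), np.float64(-8.2)), (np.float64(-5.0), np.float64(8.2))]
0.014 60 plate under fingers mm [np.float64(-9.6), np.float64(2.1)] bar corners (n,z) mm [(np.float64(1.4), np.float64(-9.6)), (np.float64(8.0), np.float64(6.8)), (np.float64(-8.0), np.float64(-6.8)), (np.float64(-1.4), np.float64(9.6))]
0.014 30 plate under fingers mm [np.float64(-13.8), np.float64(4.6)] bar corners (n,z) mm [(np.float64(-0.9), np.float64(-10.7)), (np.float64(9.5), np.float64(5.7)), (np.float64(-9.5), np.float64(-5.7)), (np.float64(0.9), np.float64(10.7))]
0.014 0 plate under fingers mm [np.float64(-17.1), np.float64(3.2)] bar corners (n,z) mm [(np.float64(-1.6), np.float64(-11.1)), (np.float64(9.
[... 1795 characters left out ...]
 fingers mm [np.float64(-11.2), np.float64(3.7)] bar corners (n,z) mm [(np.float64(1.4), np.float64(-9.6)), (np.float64(8.0), np.float64(6.8)), (np.float64(-8.0), np.float64(-6.8)), (np.float64(-1.4), np.float64(9.6))]
0.022 30 plate under fingers mm [np.float64(-16.3), np.float64(1.4)] bar corners (n,z) mm [(np.float64(-0.9), np.float64(-10.7)), (np.float64(9.5), np.float64(5.7)), (np.float64(-9.5), np.float64(-5.7)), (np.float64(0.9), np.float64(10.7))]
0.022 0 plate under fingers mm [np.float64(-19.9), np.float64(-4.5)] bar corners (n,z) mm [(np.float64(-1.6), np.float64(-11.1)), (np.float64(9.8), np.float64(5.3)), (np.float64(-9.8), np.float64(-5.3)), (np.float64(1.6), np.float64(11.1))]
```

Emit:
play_rows(
  gripper=[0,0,0,0,0],
  linear=[
    [0.04,-0.16,0.02],
    [0.04,-0.16,0.02],
    [0.04,-0.16,0.02],
    [0.04,-0.16,0.02],
    [0.04,-0.16,0.02],
  ],
  roll=[0.17,0.17,0.17,0.17,0.17],
)

```text
t: 0.57
ee_pos: [0.3125, 0.4249, 0.2439]
tcp_rot: [0.132, 0.991, -0.0, 0.001]
wrist_force: [1.9, 1.3, 0.4]
opening: 0.996
```

Emit:
play_rows(
  gripper=[0,0,0,0,0],
  linear=[
    [0.04,-0.17,0.0],
    [0.04,-0.17,0.0],
    [0.04,-0.17,0.0],
    [0.04,-0.17,0.0],
    [0.04,-0.17,0.0],
  ],
  roll=[0.17,0.17,0.17,0.17,0.17],
)

```text
t: 0.98
ee_pos: [0.3503, 0.2557, 0.2426]
tcp_rot: [0.046, 0.999, -0.0, 0.0]
wrist_force: [0.9, 1.3, 1.1]
opening: 0.995
```

Emit:
play_rows(
  gripper=[0,0,0,0,0],
  linear=[
    [0.04,-0.17,0.0],
    [0.04,-0.17,0.0],
    [0.04,-0.17,0.0],
    [0.04,-0.17,0.0],
    [0.04,-0.17,0.0],
  ],
  roll=[0.17,0.17,0.17,0.17,0.17],
)

```text
t: 1.4
ee_pos: [0.3895, 0.0862, 0.2428]
tcp_rot: [-0.039, 0.999, 0.0, 0.0]
wrist_force: [-0.2, -0.3, 0.2]
opening: 0.997
```

Emit:
play_rows(
  gripper=[0,0,0,0.5,0.7],
  linear=[
    [0.04,-0.17,0.0],
    [0.04,-0.17,0.0],
    [0.04,-0.17,0.0],
    [0.04,-0.17,0.0],
    [0.04,-0.17,0.0],
  ],
  roll=[0.17,0.17,0.17,0.17,0.17],
)

```text
t: 1.82
ee_pos: [0.429, -0.0838, 0.243]
tcp_rot: [-0.124, 0.992, -0.0, 0.001]
wrist_force: [-0.7, -0.6, 1.0]
opening: 0.922
```

```bash
python3 - <<'E'
from h import *
print(pose()); cv2.imwrite("pics/w1.png",imaging.get_image("wrist")); print(imaging.camera_info("wrist")["world_from_camera"].round(3))
E
```

```text
{'t': 1.82, 'p': array([ 0.429 , -0.0838,  0.243 ]), 'yaw': 104.21, 'tilt': 0.09, 'op': 80.2, 'f': array([-0.7, -0.6,  1. ]), 'q': array([-0.73, -0.22,  0.72,  1.95,  0.15,  1.36,  1.77])}
[[-0.245  0.931  0.271  0.354]
 [ 0.97   0.235  0.068 -0.101]
 [-0.001  0.279 -0.96   0.404]
 [ 0.     0.     0.     1.   ]]
```

Emit:
play_rows(
  gripper=[0.7,0.7,0.7,0.7,0.7],
  linear=[
    [0.047,-0.167,-0.05],
    [0.047,-0.167,-0.05],
    [0.047,-0.167,-0.05],
    [0.047,-0.167,-0.05],
    [0.047,-0.167,-0.05],
  ],
  roll=[0.18,0.18,0.18,0.18,0.18],
)

```text
t: 2.28
ee_pos: [0.4763, -0.2477, 0.1924]
tcp_rot: [-0.215, 0.977, -0.001, 0.001]
wrist_force: [-0.6, 0.6, 0.5]
opening: 0.509
```

```bash
python3 - <<'E'
from h import *
print(pose()); cv2.imwrite("pics/w2.png",imaging.get_image("wrist"));t=imaging.get_image("top");s=imaging.get_image("side")
crop(s,225,235,335,325,6.6,"pics/s2.png"); cv2.imwrite("pics/t2.png",t)
E
```

```text
{'t': 2.28, 'p': array([ 0.4763, -0.2477,  0.1924]), 'yaw': 114.89, 'tilt': 0.16, 'op': 44.3, 'f': array([-0.6,  0.6,  0.5]), 'q': array([-0.58,  0.19,  1.11,  1.82, -0.18,  1.23,  2.58])}
```

Emit:
play_rows(
  gripper=[0.7,0.7,0.7,0.7,0.7],
  linear=[
    [0,-0.002,-0.02],
    [0,-0.002,-0.04],
    [0,-0.002,-0.05],
    [0,-0.002,-0.056],
    [0,-0.002,-0.056],
  ],
  roll=[0,0,0,0,0],
  squeeze=5,
)

```text
t: 2.85
ee_pos: [0.4753, -0.2458, 0.1361]
tcp_rot: [-0.216, 0.976, 0.001, -0.0]
wrist_force: [-0.8, 0.4, 0.7]
opening: 0.299
```

Emit:
play_rows(
  gripper=[0.8,0.9,0.9,0.9,0.9],
  linear=[
    [0,0,0],
    [0,0,0],
    [0,0,0],
    [0,0,0],
    [0,0,0],
  ],
  roll=[0,0,0,0,0],
)

```text
t: 3.27
ee_pos: [0.4764, -0.2476, 0.1375]
tcp_rot: [-0.215, 0.977, -0.001, 0.001]
wrist_force: [1.2, -2.3, 3.6]
opening: 0.121
```

```bash
python3 - <<'E'
from h import *
print(pose()); crop(imaging.get_image("wrist"),150,120,362,300,3.2,"pics/w3.png")
crop(imaging.get_image("side"),225,235,335,325,6.6,"pics/s3.png")
E
```

```text
{'t': 3.27, 'p': array([ 0.4764, -0.2476,  0.1375]), 'yaw': 114.87, 'tilt': 0.14, 'op': 10.5, 'f': array([ 1.2, -2.3,  3.6]), 'q': array([-0.48,  0.25,  1.01,  1.89, -0.23,  1.13,  2.62])}
```

Emit:
play_rows(
  gripper=[0.88,0.88,0.88,0.88,0.88],
  linear=[
    [0,-0.002,0.001],
    [0,-0.002,0.001],
    [0,-0.002,0.001],
    [0,-0.002,0.001],
    [0,-0.002,0.001],
  ],
  roll=[-0.1,-0.2,-0.3,-0.4,-0.5],
  squeeze=4,
)

```text
t: 3.78
ee_pos: [0.4749, -0.2481, 0.1373]
tcp_rot: [0.035, 0.999, 0.001, -0.001]
wrist_force: [-2.2, 2.6, 3.7]
opening: 0.133
```

Emit:
play_rows(
  gripper=[0.86,0.86,0.86,0.86,0.86],
  linear=[
    [0,0,0],
    [0,0,0],
    [0,0,0],
    [0,0,0],
    [0,0,0],
  ],
  roll=[-0.1,-0.2,-0.3,-0.4,-0.5],
)

```text
t: 4.2
ee_pos: [0.4751, -0.248, 0.1373]
tcp_rot: [0.281, 0.96, 0.001, -0.001]
wrist_force: [-1.6, 2.4, 2.9]
opening: 0.143
```

```bash
python3 - <<'E'
from h import *
print(pose()); crop(imaging.get_image("wrist"),150,120,362,300,3.2,"pics/w4.png")
crop(imaging.get_image("side"),225,235,335,325,6.6,"pics/s4.png")
E
```

```text
{'t': 4.2, 'p': array([ 0.4751, -0.248 ,  0.1373]), 'yaw': 57.33, 'tilt': 0.13, 'op': 12.4, 'f': array([-1.6,  2.4,  2.9]), 'q': array([-0.63,  0.35,  1.24,  1.89, -0.36,  1.16,  1.74])}
```

Emit:
play_rows(
  gripper=[0.86,0.86,0.86,0.86,0.86],
  linear=[
    [0,0,0],
    [0,0,0],
    [0,0,0],
    [0,0,0],
    [0,0,0],
  ],
  roll=[-0.12,-0.24,-0.36,-0.48,-0.6],
)

```text
t: 4.72
ee_pos: [0.476, -0.2485, 0.1378]
tcp_rot: [0.551, 0.835, 0.0, -0.0]
wrist_force: [2.3, 2.0, 5.9]
opening: 0.141
```

Emit:
play_rows(
  gripper=[0.86,0.86,0.86,0.86,0.86],
  linear=[
    [0,0,0],
    [0,0,0],
    [0,0,0],
    [0,0,0],
    [0,0,0],
  ],
  roll=[-0.12,-0.24,-0.36,-0.48,-0.59],
)

```text
t: 5.13
ee_pos: [0.4774, -0.2482, 0.1381]
tcp_rot: [0.77, 0.639, 0.001, 0.001]
wrist_force: [4.4, 2.6, 6.5]
opening: 0.141
```

```bash
python3 - <<'E'
from h import *
print(pose()); crop(imaging.get_image("wrist"),150,120,362,300,3.2,"pics/w5.png")
E
```

```text
{'t': 5.13, 'p': array([ 0.4774, -0.2482,  0.1381]), 'yaw': -10.63, 'tilt': 0.15, 'op': 12.2, 'f': array([4.4, 2.6, 6.5]), 'q': array([-0.69,  0.45,  1.36,  1.89, -0.48,  1.19,  0.66])}
```

Emit:
play_rows(
  gripper=[0.6,0.6,0.5,0.3,0.0],
  linear=[
    [0,0,0],
    [0,0,0.0],
    [-0.0,0,0.04],
    [0.0,0,0.08],
    [0.0,0,0.12],
  ],
  roll=[0,0,0,0,0],
)

```text
t: 5.6
ee_pos: [0.4741, -0.2499, 0.2583]
tcp_rot: [0.769, 0.639, -0.002, -0.0]
wrist_force: [1.5, 1.4, 2.1]
opening: 0.434
```

Emit:
play_rows(
  gripper=[0,0,0,0,0],
  linear=[
    [0,0,0.04],
    [0,0,0.04],
    [0.0,0,0.04],
    [0.0,0,0.04],
    [0.0,0,0.04],
  ],
  roll=[-0.12,-0.24,-0.36,-0.48,-0.6],
)

```text
t: 6.02
ee_pos: [0.4749, -0.2493, 0.2973]
tcp_rot: [0.924, 0.381, -0.0, -0.0]
wrist_force: [-0.5, -1.0, -0.8]
opening: 0.815
```

```bash
python3 - <<'E'
from h import *
print(pose()); crop(imaging.get_image("wrist"),110,60,400,280,2.6,"pics/w6.png")
crop(imaging.get_image("top"),335,140,410,215,8,"pics/t6.png")
crop(imaging.get_image("side"),225,235,335,325,6.6,"pics/s6.png")
E
```

```text
{'t': 6.02, 'p': array([ 0.4749, -0.2493,  0.2973]), 'yaw': -45.17, 'tilt': 0.04, 'op': 70.9, 'f': array([-0.5, -1. , -0.8]), 'q': array([-0.81,  0.15,  1.36,  1.67, -0.15,  1.45, -0.22])}
```

```bash
cat >> h.py <<'E'
def jray(info,uv,zj,o=None,R=None):
    o=SEAT if o is None else o; R=RJ if R is None else R
    T=info["world_from_camera"]; uv=np.atleast_2d(uv).astype(float)
    d=np.c_[uv,np.ones(len(uv))]@np.linalg.inv(info["camera_matrix"]).T@T[:3,:3].T
    c=(T[:3,3]-o)@R; dd=d@R
    return c+dd*((zj-c[2])/dd[:,2])[:,None]
E
python3 - <<'E'
from h import *
I=imaging.camera_info("wrist")
big=np.array([[428,243],[443,259],[453,279],[454,298]])/2.6+[110,60]
sm=np.array([[366,256],[371,242],[382,233],[397,230],[384,253],[391,249],[401,246]])/2.6+[110,60]
for n,u in(("big",big),("small",sm)):
    p=jray(I,u,.1055); a=np.degrees(np.arctan2(p[:,1],p[:,0])); print(n,p.round(4)[:,:2].tolist(),a.round(1),a.mean(),np.hypot(p[:,0],p[:,1]).round(4))
E
```

```text
big [[0.0195, 0.0134], [0.0216, 0.0039], [0.02, -0.0065], [0.0145, -0.015]] [ 34.5  10.1 -18.  -46. ] -4.826735123785442 [0.0237 0.0219 0.0211 0.0208]
small [[-0.0156, 0.0216], [-0.008, 0.0262], [0.0006, 0.0274], [0.0089, 0.0253], [-0.0052, 0.0188], [-0.0003, 0.0189], [0.0057, 0.0179]] [125.9 107.   88.7  70.5 105.5  90.9  72.5] 94.43228624870679 [0.0266 0.0274 0.0274 0.0268 0.0195 0.0189 0.0188]
```

```bash
python3 - <<'E'
from h import *
I=imaging.camera_info("top")
def f(n,I,u,z=.1055):
    p=jray(I,u,z); a=np.degrees(np.arctan2(p[:,1],p[:,0])); print(n,(p*1e3).round(1)[:,:2].tolist(),a.round(1),a.mean().round(1))
o=np.array([335,140])-.4
f("big0",I,np.array([[345,285],[310,300],[284,324],[273,350]])/8+o)
f("fine0",I,np.array([[303,383],[332,402],[297,420],[327,428]])/8+o)
W=imaging.camera_info("wrist")
f("corners now",W,np.array([[355,290],[352,262],[468,320]])/2.6+[110,60])
f("lid corners now",W,np.array([[430,188],[505,302],[400,342]])/2.6+[110,60],.1)
# bar top ends
E
python3 - <<'E'
import sys; sys.path.insert(0,'.')
from h import *
im=cv2.imread("pics/w6.png"); a=cv2.convertScaleAbs(im[170:360,310:530],alpha=2.2,beta=20)
cv2.imwrite("pics/w6b.png",cv2.resize(a,None,fx=3.4,fy=3.0,interpolation=cv2.INTER_CUBIC))
E
```

```text
big0 [[20.0, 7.8], [13.2, 16.1], [4.0, 21.2], [-5.1, 21.8]] [ 21.2  50.7  79.4 103.2] 63.6
fine0 [[-14.1, 10.2], [-18.7, 0.1], [-26.7, 8.3], [-27.6, -1.0]] [ 144.2  179.6  162.7 -177.9] 77.2
corners now [[-34.7, 9.2], [-25.4, 22.2], [14.1, -27.5]] [165.2 138.8 -62.8] 80.4
lid corners now [[32.7, 33.5], [33.2, -27.9], [-35.1, -27.0]] [  45.7  -40.1 -142.4] -45.6
```

```bash
python3 - <<'E'
from h import *
W=imaging.camera_info("wrist")
u=np.array([[152,360],[405,445],[330,518],[655,398],[400,55]])/[3.4,3.0]+[310,170]
u=u/2.6+[110,60]
p=jray(W,u[:2],.1245); print(p*1e3); d=p[1]-p[0]; print(np.degrees(np.arctan2(d[1],d[0])))
p=jray(W,u[2:],.100); print(p*1e3)
E
```

```text
[[-16.22358913  13.34800436 124.5       ]
 [ 11.45953696 -13.21853349 124.5       ]]
-43.82088189171375
[[-31.250399   -28.79461347 100.        ]
 [ 31.88072738 -27.79626027 100.        ]
 [ 31.56042412  33.84354636 100.        ]]
```

Emit:
play_rows(
  gripper=[0.5,0.65,0.65,0.65,0.65],
  linear=[
    [0.002,0,-0.02],
    [0.002,0,-0.04],
    [0.002,0,-0.06],
    [0.002,0,-0.08],
    [0.002,0,-0.1],
  ],
  roll=[0.125,0.25,0.375,0.5,0.62],
  squeeze=8,
)

```text
t: 6.58
ee_pos: [0.477, -0.2492, 0.1963]
tcp_rot: [0.759, 0.651, -0.0, -0.0]
wrist_force: [0.1, 0.5, -0.3]
opening: 0.702
```

Emit:
play_rows(
  gripper=[0.7,0.7,0.7,0.7,0.7],
  linear=[
    [0.0,0,0],
    [0.0,0,0],
    [0.0,0,0],
    [0,0,0],
    [0,0,0],
  ],
  roll=[0.125,0.25,0.375,0.5,0.68],
)

```text
t: 7.0
ee_pos: [0.4771, -0.2493, 0.1973]
tcp_rot: [0.522, 0.853, -0.0, -0.0]
wrist_force: [0.5, 0.2, 0.0]
opening: 0.35
```

```bash
python3 - <<'E'
from h import *
print(pose()); crop(imaging.get_image("wrist"),110,60,400,280,2.6,"pics/w7.png")
E
```

```text
{'t': 7.0, 'p': array([ 0.4771, -0.2493,  0.1973]), 'yaw': 27.05, 'tilt': 0.05, 'op': 30.4, 'f': array([0.5, 0.2, 0. ]), 'q': array([-0.52,  0.18,  1.04,  1.81, -0.16,  1.25,  1.03])}
```

Emit:
play_rows(
  gripper=[0.7,0.7,0.7,0.7,0.7],
  linear=[
    [0.0,0,-0.03],
    [0.0,0,-0.05],
    [0.0,0,-0.06],
    [0,0,-0.064],
    [0,0,-0.064],
  ],
  roll=[0,0,0,0,0],
)

```text
t: 7.47
ee_pos: [0.477, -0.2492, 0.1331]
tcp_rot: [0.527, 0.85, -0.001, -0.001]
wrist_force: [0.5, -0.6, 0.7]
opening: 0.302
```

Emit:
play_rows(
  gripper=[0.8,0.9,0.9,0.9,0.9],
  linear=[
    [0.0,0,0],
    [0.0,0,0],
    [0.0,0,0],
    [0,0,0],
    [0,0,0],
  ],
  roll=[0,0,0,0,0],
)

```text
t: 7.88
ee_pos: [0.4784, -0.2492, 0.1344]
tcp_rot: [0.527, 0.85, 0.0, 0.001]
wrist_force: [3.4, -0.0, 2.8]
opening: 0.141
```

Emit:
play_rows(
  gripper=[0.88,0.88,0.88,0.88,0.88],
  linear=[
    [0.0,0,0],
    [0.0,0,0],
    [0.0,0,0],
    [0,0,0],
    [0,0,0],
  ],
  roll=[-0.08,-0.16,-0.24,-0.32,-0.4],
)

```text
t: 8.3
ee_pos: [0.4782, -0.2492, 0.1342]
tcp_rot: [0.687, 0.727, 0.0, 0.001]
wrist_force: [2.1, 0.3, 4.3]
opening: 0.14
```

Emit:
play_rows(
  gripper=[0.88,0.88,0.88,0.88,0.88],
  linear=[
    [0.0,0,0],
    [0.0,0,0],
    [0.0,0,0],
    [0,0,0],
    [0,0,0],
  ],
  roll=[-0.08,-0.16,-0.24,-0.32,-0.4],
)

```text
t: 8.72
ee_pos: [0.4777, -0.2492, 0.1342]
tcp_rot: [0.818, 0.576, 0.0, 0.0]
wrist_force: [-0.8, 0.3, 4.5]
opening: 0.133
```

```bash
python3 - <<'E'
from h import *
print(pose()); crop(imaging.get_image("wrist"),150,120,362,300,3.2,"pics/w8.png")
crop(imaging.get_image("side"),225,235,335,325,6.6,"pics/s8.png")
E
```

```text
{'t': 8.72, 'p': array([ 0.4777, -0.2492,  0.1342]), 'yaw': -19.7, 'tilt': 0.04, 'op': 11.6, 'f': array([-0.8,  0.3,  4.5]), 'q': array([-0.59,  0.34,  1.19,  1.89, -0.35,  1.15,  0.38])}
```

```bash
python3 - <<'E'
from h import *
S=imaging.camera_info("side");W=imaging.camera_info("wrist")
def f(n,I,u,z=.1055,c=(0,.0)):
    p=jray(I,u,z)-[c[0],c[1],0]; a=np.degrees(np.arctan2(p[:,1],p[:,0])); print(n,(p*1e3).round(1)[:,:2].tolist(),a.round(1),a.mean().round(1))
f("bigS",S,np.array([[410,293],[390,322],[364,348],[332,362]])/6.6+[225,235]-.4)
f("bigS before",S,np.array([[405,237],[418,258],[411,290],[394,322]])/6.6+[225,235]-.4)
f("lidS",S,np.array([[448,180],[466,352],[270,430]])/6.6+[225,235]-.4,.1)
f("fineW",W,np.array([[370,219],[407,226],[444,246],[475,279],[497,318]])/3.2+[150,120],c=(0,.0027))
f("lidW",W,np.array([[272,178],[537,180]])/3.2+[150,120],.1)
E
```

```text
bigS [[21.0, -8.5], [14.0, -15.4], [5.2, -20.3], [-5.3, -20.2]] [ -22.1  -47.8  -75.6 -104.6] -62.5
bigS before [[20.9, 12.3], [24.4, 2.5], [21.4, -7.6], [15.2, -16.0]] [ 30.4   5.9 -19.6 -46.4] -7.4
lidS [[33.5, 31.9], [33.5, -31.4], [-29.8, -28.7]] [  43.5  -43.1 -136. ] -45.2
fineW [[-2.2, 25.1], [6.5, 24.0], [14.3, 20.2], [20.1, 13.9], [23.8, 6.2]] [94.9 74.9 54.8 34.6 14.6] 54.8
lidW [[-31.2, 34.6], [32.4, 34.7]] [132.1  47. ] 89.6
```

Emit:
play_rows(
  gripper=[0.88,0.88,0.65,0.6,0.6],
  linear=[
    [0.0,0,0],
    [0.0,0,0],
    [0.0,0,0],
    [0,0,0.0],
    [0,0,0.04],
  ],
  roll=[0.06,0.06,0.06,0.06,0.06],
)

```text
t: 9.23
ee_pos: [0.4743, -0.2466, 0.1686]
tcp_rot: [0.799, 0.601, -0.003, -0.004]
wrist_force: [-0.4, 1.5, -0.2]
opening: 0.282
```

Emit:
play_rows(
  gripper=[0,0,0,0,0],
  linear=[
    [0,0,0.04],
    [0,0,0.07],
    [0.0,0,0.07],
    [0.0,0,0.07],
    [0.0,0,0.07],
  ],
  roll=[-0.0,-0.12,-0.24,-0.36,-0.48],
)

```text
t: 9.65
ee_pos: [0.4775, -0.2487, 0.2437]
tcp_rot: [0.92, 0.391, 0.0, -0.0]
wrist_force: [-0.3, -0.5, -0.2]
opening: 0.659
```

Emit:
play_rows(
  gripper=[0,0,0,0,0],
  linear=[
    [0,0,0.0],
    [0,0,0.0],
    [0.0,0,0.0],
    [0.0,0,0.0],
    [0.0,0,0.0],
  ],
  roll=[-0.12,-0.24,-0.36,-0.48,-0.6],
)

```text
t: 10.07
ee_pos: [0.4771, -0.2488, 0.2432]
tcp_rot: [0.995, 0.102, -0.0, -0.0]
wrist_force: [-0.2, -0.6, -0.8]
opening: 0.974
```

```bash
python3 - <<'E'
from h import *
print(pose()); crop(imaging.get_image("wrist"),110,60,400,280,2.6,"pics/w9.png")
crop(imaging.get_image("side"),225,235,335,325,6.6,"pics/s9.png")
E
```

```text
{'t': 10.07, 'p': array([ 0.4771, -0.2488,  0.2432]), 'yaw': -78.33, 'tilt': 0.05, 'op': 84.7, 'f': array([-0.2, -0.6, -0.8]), 'q': array([-0.77,  0.23,  1.36,  1.75, -0.23,  1.35, -0.73])}
```

```bash
python3 - <<'E'
from h import *
g=jw([.006,.001,.069])[0]; print(g, g-[0,0,.0187])
E
```

```text
[ 0.51160486 -0.25665184  0.09596295] [ 0.51160486 -0.25665184  0.07726295]
```

Emit:
play_rows(
  gripper=[0,0,0,0,0],
  linear=[
    [0.0345,-0.008,0.0],
    [0.0345,-0.008,0.0],
    [0.0345,-0.008,0.0],
    [0.0345,-0.008,-0.02],
    [0.0345,-0.008,-0.05],
  ],
  roll=[-0.12,-0.24,-0.36,-0.391,-0.391],
  squeeze=12,
)

```text
t: 10.58
ee_pos: [0.5131, -0.2583, 0.1946]
tcp_rot: [0.996, -0.089, 0.001, 0.001]
wrist_force: [0.3, 0.2, -1.3]
opening: 0.997
```

Emit:
play_rows(
  gripper=[0,0,0,0,0],
  linear=[
    [0,0,-0.03],
    [0,0,-0.06],
    [0,0,-0.085],
    [0,0,-0.105],
    [0,0,-0.116],
  ],
  roll=[0,0,0,0,0],
)

```text
t: 11.0
ee_pos: [0.5107, -0.2563, 0.075]
tcp_rot: [0.996, -0.088, -0.002, -0.0]
wrist_force: [0.4, 1.5, -0.5]
opening: 1.004
```

```bash
python3 - <<'E'
from h import *
print(pose()); crop(imaging.get_image("side"),215,215,335,325,5.4,"pics/s10.png")
E
```

```text
{'t': 11.0, 'p': array([ 0.5107, -0.2563,  0.075 ]), 'yaw': -100.11, 'tilt': 0.19, 'op': 87.3, 'f': array([ 0.4,  1.5, -0.5]), 'q': array([-0.49,  0.54,  1.14,  1.86, -0.55,  1.1 , -0.89])}
```

Emit:
play_rows(
  gripper=[0.4,0.4,0.4,0.4,0.4],
  linear=[
    [0,0,0],
    [0,0,0],
    [0,0,0],
    [0,0,0],
    [0,0,0],
  ],
  roll=[0,0,0,0,0],
  squeeze=15,
)

```text
t: 11.47
ee_pos: [0.5127, -0.2571, 0.0785]
tcp_rot: [0.996, -0.09, 0.001, -0.0]
wrist_force: [-1.7, 2.3, 6.4]
opening: 0.737
```

Emit:
play_rows(
  gripper=[0.4,0.4,0.4,0.4,0.4],
  linear=[
    [0,0,0.005],
    [0,0,0.01],
    [0,0,0.02],
    [0,0,0.03],
    [0,0,0.04],
  ],
  roll=[0,0,0,0,0],
)

```text
t: 11.88
ee_pos: [0.5119, -0.2572, 0.1188]
tcp_rot: [0.996, -0.09, 0.0, 0.0]
wrist_force: [0.3, -0.3, -4.1]
opening: 0.737
```

```bash
python3 - <<'E'
from h import *
print(pose()); crop(imaging.get_image("side"),215,205,335,325,5,"pics/s11.png")
E
```

```text
{'t': 11.88, 'p': array([ 0.5119, -0.2572,  0.1188]), 'yaw': -100.34, 'tilt': 0.01, 'op': 64.1, 'f': array([ 0.3, -0.3, -4.1]), 'q': array([-0.54,  0.49,  1.2 ,  1.82, -0.5 ,  1.17, -0.93])}
```

Emit:
play_rows(
  gripper=[0.4,0.4,0.4,0.4,0.4],
  linear=[
    [0.0,0,0.03],
    [0.0,0.01,0.06],
    [0.01,0.04,0.08],
    [0.02,0.07,0.08],
    [0.02,0.1,0.08],
  ],
  roll=[0,0,0,0,0],
  squeeze=25,
)

```text
t: 12.35
ee_pos: [0.5342, -0.1559, 0.1994]
tcp_rot: [0.996, -0.09, 0.002, 0.0]
wrist_force: [0.9, 1.0, -2.6]
opening: 0.733
```

Emit:
play_rows(
  gripper=[0.4,0.4,0.4,0.4,0.4],
  linear=[
    [0.007,0.03,0],
    [0.014,0.06,0.0],
    [0.021,0.09,0.0],
    [0.028,0.12,0.0],
    [0.035,0.15,0.0],
  ],
  roll=[0,0,0,0,0],
)

```text
t: 12.77
ee_pos: [0.5671, -0.0054, 0.198]
tcp_rot: [0.996, -0.09, 0.0, -0.0]
wrist_force: [1.4, -0.2, -3.4]
opening: 0.734
```

Emit:
play_rows(
  gripper=[0.4,0.4,0.4,0.4,0.4],
  linear=[
    [0.007,0.03,0],
    [0.014,0.06,0.0],
    [0.021,0.09,0.0],
    [0.028,0.12,0.0],
    [0.03,0.15,0.0],
  ],
  roll=[0,0,0,0,0],
)

```text
t: 13.18
ee_pos: [0.5975, 0.1446, 0.1979]
tcp_rot: [0.996, -0.09, 0.0, -0.0]
wrist_force: [-0.3, -0.2, -3.4]
opening: 0.733
```

Emit:
play_rows(
  gripper=[0.4,0.4,0.4,0.4,0.4],
  linear=[
    [0.0,0.03,0],
    [0.0,0.06,0.0],
    [0.0,0.08,0.0],
    [0.0,0.086,-0.02],
    [0.0,0.086,-0.04],
  ],
  roll=[0,0,0,0,0],
)

```text
t: 13.6
ee_pos: [0.5973, 0.2326, 0.1579]
tcp_rot: [0.996, -0.088, 0.001, -0.001]
wrist_force: [0.1, -0.5, -4.6]
opening: 0.733
```

```bash
python3 - <<'E'
from h import *
print(pose()); crop(imaging.get_image("side"),170,90,350,250,4,"pics/s12.png")
crop(imaging.get_image("top"),120,90,300,250,4,"pics/t12.png")
E
```

```text
{'t': 13.6, 'p': array([0.5973, 0.2326, 0.1579]), 'yaw': -100.05, 'tilt': 0.13, 'op': 63.8, 'f': array([ 0.1, -0.5, -4.6]), 'q': array([-1.25,  0.61,  1.17,  1.61, -0.58,  1.31, -1.74])}
```

Emit:
play_rows(
  gripper=[0.4,0.4,0.4,0.4,0.4],
  linear=[
    [0.0,-0.002,-0.025],
    [0.0,-0.002,-0.05],
    [0.0,-0.002,-0.07],
    [0.0,-0.002,-0.08],
    [0.0,-0.002,-0.085],
  ],
  roll=[0,0,0,0,0],
  squeeze=10,
)

```text
t: 14.12
ee_pos: [0.5968, 0.2265, 0.0722]
tcp_rot: [0.996, -0.09, -0.0, 0.0]
wrist_force: [-0.8, 0.5, -3.7]
opening: 0.734
```

Emit:
play_rows(
  gripper=[0.4,0.4,0.4,0.4,0.4],
  linear=[
    [0.0,0.0,-0.004],
    [0.0,0.0,-0.008],
    [-0.004,0.001,-0.011],
    [-0.009,0.002,-0.012],
    [-0.013,0.0025,-0.014],
  ],
  roll=[0,0,0,0,0],
)

```text
t: 14.53
ee_pos: [0.5848, 0.2293, 0.0601]
tcp_rot: [0.996, -0.09, 0.001, -0.0]
wrist_force: [-0.6, -1.8, 6.4]
opening: 0.736
```

```bash
python3 - <<'E'
from h import *
print(pose()); crop(imaging.get_image("side"),200,110,320,210,5.5,"pics/s13.png")
E
```

```text
{'t': 14.53, 'p': array([0.5848, 0.2293, 0.0601]), 'yaw': -100.35, 'tilt': 0.14, 'op': 64.1, 'f': array([-0.6, -1.8,  6.4]), 'q': array([-1.23,  0.68,  1.09,  1.74, -0.66,  1.14, -1.69])}
```

Emit:
play_rows(
  gripper=[0.4,0.4,0.4,0.4,0.4],
  linear=[
    [-0.005,0.001,-0.002],
    [-0.01,0.002,-0.005],
    [-0.015,0.003,-0.008],
    [-0.02,0.004,-0.011],
    [-0.025,0.005,-0.014],
  ],
  roll=[0,0,0,0,0],
)

```text
t: 15.0
ee_pos: [0.5583, 0.2345, 0.0442]
tcp_rot: [0.996, -0.09, -0.0, -0.0]
wrist_force: [0.2, -2.5, -0.2]
opening: 0.737
```

```bash
python3 - <<'E'
from h import *
print(pose()); crop(imaging.get_image("side"),200,110,320,210,5.5,"pics/s14.png")
E
```

```text
{'t': 15.0, 'p': array([0.5583, 0.2345, 0.0442]), 'yaw': -100.33, 'tilt': 0.0, 'op': 64.2, 'f': array([ 0.2, -2.5, -0.2]), 'q': array([-1.28,  0.66,  1.1 ,  1.81, -0.66,  1.1 , -1.7 ])}
```

Emit:
play_rows(
  gripper=[0.4,0.4,0.4,0.4,0.4],
  linear=[
    [-0.005,0.001,-0.004],
    [-0.01,0.002,-0.008],
    [-0.014,0.003,-0.013],
    [-0.018,0.004,-0.018],
    [-0.02,0.004,-0.022],
  ],
  roll=[0,0,0,0,0],
)

```text
t: 15.47
ee_pos: [0.5379, 0.2389, 0.0216]
tcp_rot: [0.996, -0.09, -0.001, -0.0]
wrist_force: [-1.6, 1.0, 0.1]
opening: 0.734
```

```bash
python3 - <<'E'
from h import *
print(pose()); crop(imaging.get_image("side"),200,110,320,210,5.5,"pics/s15.png")
E
```

```text
{'t': 15.47, 'p': array([0.5379, 0.2389, 0.0216]), 'yaw': -100.29, 'tilt': 0.07, 'op': 63.8, 'f': array([-1.6,  1. ,  0.1]), 'q': array([-1.31,  0.66,  1.09,  1.86, -0.68,  1.05, -1.7 ])}
```

Emit:
play_rows(
  gripper=[0.1,0,0,0,0],
  linear=[
    [0,0,0],
    [0,0,0],
    [0,0,0],
    [0.02,-0.004,-0.002],
    [0.0423,-0.008,-0.004],
  ],
  roll=[0,0,0,0,0],
)

```text
t: 15.93
ee_pos: [0.5812, 0.2316, 0.0187]
tcp_rot: [0.996, -0.089, -0.0, -0.001]
wrist_force: [0.8, -0.0, 0.2]
opening: 0.98
```

Emit:
play_rows(
  gripper=[0,0.4,0.4,0.4,0.4],
  linear=[
    [0,0,0],
    [0,0,0],
    [0,0,0],
    [0,0,0],
    [0,0,0],
  ],
  roll=[0,0,0,0,0],
  squeeze=40,
)

```text
t: 16.35
ee_pos: [0.5806, 0.2309, 0.0186]
tcp_rot: [0.996, -0.09, -0.0, -0.0]
wrist_force: [-0.3, -0.7, -0.4]
opening: 0.782
```

```bash
python3 - <<'E'
from h import *
print(pose()); crop(imaging.get_image("side"),200,110,320,210,5.5,"pics/s16.png")
crop(imaging.get_image("wrist"),0,0,512,384,1.5,"pics/w16.png")
E
```

```text
{'t': 16.35, 'p': array([0.5806, 0.2309, 0.0186]), 'yaw': -100.29, 'tilt': 0.04, 'op': 68.0, 'f': array([-0.3, -0.7, -0.4]), 'q': array([-1.2 ,  0.72,  1.05,  1.77, -0.7 ,  1.08, -1.66])}
```

Emit:
play_rows(
  gripper=[0.4,0.4,0.4,0.4,0.4],
  linear=[
    [0,0,0],
    [0,0,0.0],
    [0,0,0.0],
    [0,0,0.01],
    [0,0,0.02],
  ],
  roll=[0,0,0,0,0],
  squeeze=60,
)

```text
t: 16.87
ee_pos: [0.5808, 0.23, 0.0386]
tcp_rot: [0.996, -0.09, -0.0, 0.001]
wrist_force: [-0.1, 0.1, -3.8]
opening: 0.734
```

Emit:
play_rows(
  gripper=[0.4,0.4,0.4,0.4,0.4],
  linear=[
    [0,0,0.02],
    [0,0,0.05],
    [0,0,0.08],
    [0,0,0.11],
    [0,0,0.14],
  ],
  roll=[0,0,0,0,0],
)

```text
t: 17.28
ee_pos: [0.5813, 0.2297, 0.1808]
tcp_rot: [0.996, -0.091, 0.0, -0.0]
wrist_force: [0.8, 0.6, -3.8]
opening: 0.739
```

```bash
python3 - <<'E'
from h import *
print(pose()); crop(imaging.get_image("side"),200,70,340,190,5,"pics/s17.png")
E
```

```text
{'t': 17.28, 'p': array([0.5813, 0.2297, 0.1808]), 'yaw': -100.39, 'tilt': 0.03, 'op': 64.3, 'f': array([ 0.8,  0.6, -3.8]), 'q': array([-1.3 ,  0.56,  1.21,  1.63, -0.54,  1.33, -1.76])}
```

Emit:
play_rows(
  gripper=[0.4,0.4,0.4,0.4,0.4],
  linear=[
    [-0.004,-0.008,0.01],
    [-0.009,-0.02,0.015],
    [-0.015,-0.035,0.02],
    [-0.021,-0.052,0.02],
    [-0.027,-0.069,0.02],
  ],
  roll=[0.07,0.17,0.28,0.4,0.52],
)

```text
t: 17.75
ee_pos: [0.5543, 0.1602, 0.1993]
tcp_rot: [0.985, 0.172, 0.001, 0.0]
wrist_force: [0.1, -0.1, -4.2]
opening: 0.733
```

Emit:
play_rows(
  gripper=[0.4,0.4,0.4,0.4,0.4],
  linear=[
    [-0.006,-0.016,0.0],
    [-0.012,-0.032,0],
    [-0.018,-0.048,0.0],
    [-0.024,-0.064,0.0],
    [-0.03,-0.08,0.0],
  ],
  roll=[0.12,0.24,0.36,0.48,0.6],
)

```text
t: 18.17
ee_pos: [0.524, 0.0798, 0.1989]
tcp_rot: [0.891, 0.455, 0.0, -0.0]
wrist_force: [-0.7, 0.5, -2.8]
opening: 0.733
```

Emit:
play_rows(
  gripper=[0.4,0.4,0.4,0.4,0.4],
  linear=[
    [-0.006,-0.016,0.0],
    [-0.012,-0.03,-0.01],
    [-0.018,-0.042,-0.02],
    [-0.021,-0.05,-0.03],
    [-0.023,-0.056,-0.04],
  ],
  roll=[0.12,0.23,0.33,0.4,0.45],
)

```text
t: 18.58
ee_pos: [0.5008, 0.0237, 0.1585]
tcp_rot: [0.768, 0.641, 0.001, -0.001]
wrist_force: [-0.7, -0.6, -4.4]
opening: 0.73
```

```bash
python3 - <<'E'
from h import *
print(pose()); crop(imaging.get_image("side"),190,130,350,270,4.2,"pics/s18.png")
crop(imaging.get_image("top"),200,110,340,230,4.5,"pics/t18.png")
E
```

```text
{'t': 18.58, 'p': array([0.5008, 0.0237, 0.1585]), 'yaw': -10.29, 'tilt': 0.1, 'op': 63.6, 'f': array([-0.7, -0.6, -4.4]), 'q': array([-1.17,  0.1 ,  1.11,  1.94, -0.1 ,  1.15, -0.2 ])}
```

Emit:
play_rows(
  gripper=[0.4,0.4,0.4],
  linear=[
    [0,0,-0.005],
    [0,0,-0.01],
    [0,0,-0.015],
  ],
  roll=[0,0,0],
  squeeze=10,
)

```text
t: 18.93
ee_pos: [0.5018, 0.026, 0.1436]
tcp_rot: [0.768, 0.64, 0.0, 0.0]
wrist_force: [-0.0, 0.6, -3.8]
opening: 0.735
```

```bash
python3 - <<'E'
from h import *
print(pose()); crop(imaging.get_image("side"),190,130,350,270,4.2,"pics/s19.png")
E
```

```text
{'t': 18.93, 'p': array([0.5018, 0.026 , 0.1436]), 'yaw': -10.4, 'tilt': 0.05, 'op': 63.9, 'f': array([-0. ,  0.6, -3.8]), 'q': array([-1.15,  0.13,  1.1 ,  1.96, -0.13,  1.12, -0.18])}
```

Emit:
play_rows(
  gripper=[0.4,0.4],
  linear=[
    [0,0,0],
    [0,0,0],
  ],
  roll=[0,0],
  squeeze=6.5,
)

```text
t: 19.15
ee_pos: [0.5014, 0.0255, 0.1436]
tcp_rot: [0.768, 0.64, -0.0, 0.0]
wrist_force: [0.4, -0.1, -3.9]
opening: 0.739
```

```bash
python3 - <<'E'
from h import *
crop(imaging.get_image("side"),190,130,350,270,4.2,"pics/s20.png");print(pose())
E
```

```text
{'t': 19.2, 'p': array([0.5015, 0.0255, 0.1437]), 'yaw': -10.38, 'tilt': 0.02, 'op': 63.6, 'f': array([ 0.2,  0.2, -4.7]), 'q': array([-1.15,  0.13,  1.1 ,  1.96, -0.13,  1.12, -0.18])}
```

Emit:
play_rows(
  gripper=[0.4,0.4,0.4],
  linear=[
    [0,0,0],
    [0,0,0],
    [0,0,0],
  ],
  roll=[0,0,0],
  squeeze=5,
)

```text
t: 19.45
ee_pos: [0.5013, 0.0254, 0.1437]
tcp_rot: [0.768, 0.64, 0.0, 0.0]
wrist_force: [1.4, -0.7, -4.3]
opening: 0.739
```

```bash
python3 - <<'E'
from h import *
crop(imaging.get_image("side"),190,130,350,270,4.2,"pics/s21.png");print(pose())
E
```

```text
{'t': 19.5, 'p': array([0.5014, 0.0255, 0.1437]), 'yaw': -10.38, 'tilt': 0.01, 'op': 63.8, 'f': array([ 0.3, -0.4, -3.5]), 'q': array([-1.15,  0.13,  1.1 ,  1.96, -0.13,  1.12, -0.18])}
```

Emit:
play_rows(
  gripper=[0.4,0.4,0.4],
  linear=[
    [0,0,0],
    [0,0,0],
    [0,0,0],
  ],
  roll=[0,0,0],
  squeeze=30,
)

```text
t: 19.75
ee_pos: [0.5013, 0.0254, 0.1436]
tcp_rot: [0.768, 0.64, 0.0, -0.0]
wrist_force: [0.6, -1.2, -3.6]
opening: 0.734
```

```bash
python3 - <<'E'
from h import *
crop(imaging.get_image("side"),190,130,350,270,4.2,"pics/s22.png");print(pose())
E
```

```text
{'t': 19.8, 'p': array([0.5013, 0.0254, 0.1436]), 'yaw': -10.37, 'tilt': 0.0, 'op': 63.7, 'f': array([ 0.6,  0.8, -3.7]), 'q': array([-1.15,  0.13,  1.1 ,  1.96, -0.13,  1.12, -0.18])}
```

Emit:
play_rows(
  gripper=[0.4,0.4,0.4,0.4,0.4],
  linear=[
    [-0.002,-0.01,0],
    [-0.003,-0.022,0],
    [-0.003,-0.022,0],
    [-0.003,-0.022,0],
    [-0.003,-0.022,0],
  ],
  roll=[0,0,0,0,0],
  squeeze=50,
)

```text
t: 20.22
ee_pos: [0.4983, 0.0031, 0.1436]
tcp_rot: [0.768, 0.64, 0.0, -0.0]
wrist_force: [-0.5, -0.2, -3.1]
opening: 0.728
```

```bash
python3 - <<'E'
from h import *
crop(imaging.get_image("side"),190,130,350,270,4.2,"pics/s23.png");print(pose())
cv2.imwrite("pics/w23.png",imaging.get_image("wrist"))
E
```

```text
{'t': 20.27, 'p': array([0.4983, 0.0035, 0.1436]), 'yaw': -10.38, 'tilt': 0.02, 'op': 63.7, 'f': array([ 0.4, -0.3, -3.1]), 'q': array([-1.13,  0.12,  1.12,  1.97, -0.12,  1.12, -0.14])}
```

```bash
python3 - <<'E'
from h import *
crop(cv2.imread("pics/w23.png"),170,90,340,290,3.6,"pics/w23b.png")
E
```

Emit:
play_rows(
  gripper=[0.4,0.4,0.4,0.4,0.4],
  linear=[
    [0,-0.014,0],
    [0,0.006,0],
    [0,-0.014,0],
    [0,0.006,0],
    [0,-0.006,0],
  ],
  roll=[0,0,0,0,0],
  squeeze=50,
)

```text
t: 20.73
ee_pos: [0.4986, 0.0019, 0.1435]
tcp_rot: [0.767, 0.642, 0.0, -0.001]
wrist_force: [0.3, 2.0, -3.1]
opening: 0.727
```

Emit:
play_rows(
  gripper=[0.4,0.4,0.4,0.4,0.4],
  linear=[
    [0.008,0,0],
    [-0.008,0.0,0],
    [0.008,0,0],
    [-0.008,0.0,0],
    [0,0,0],
  ],
  roll=[0,0,0,0,0],
)

```text
t: 21.15
ee_pos: [0.4957, -0.003, 0.1427]
tcp_rot: [0.768, 0.64, -0.002, -0.001]
wrist_force: [-0.2, -0.6, -2.7]
opening: 0.732
```

```bash
python3 - <<'E'
from h import *
crop(imaging.get_image("side"),190,130,350,270,4.2,"pics/s24.png");print(pose())
crop(imaging.get_image("wrist"),170,90,340,290,3,"pics/w24.png")
E
```

```text
{'t': 21.2, 'p': array([ 0.4987, -0.0016,  0.1434]), 'yaw': -10.25, 'tilt': 0.04, 'op': 63.5, 'f': array([ 0.6,  3. , -2.2]), 'q': array([-1.14,  0.13,  1.15,  1.97, -0.13,  1.12, -0.12])}
```

Emit:
play_rows(
  gripper=[0.4,0.4,0.4,0.4,0.4],
  linear=[
    [0.008,-0.012,0],
    [-0.006,0.01,0.01],
    [0.008,-0.012,0],
    [-0.006,0.01,0.01],
    [0,0,0.01],
  ],
  roll=[0,0,0,0,0],
)

```text
t: 21.67
ee_pos: [0.4966, 0.0016, 0.1527]
tcp_rot: [0.767, 0.641, -0.003, 0.0]
wrist_force: [1.2, 2.8, -3.3]
opening: 0.729
```

Emit:
play_rows(
  gripper=[0.4,0.4,0.4,0.4,0.4],
  linear=[
    [0.01,0.04,0.02],
    [0.02,0.08,0.04],
    [0.02,0.11,0.06],
    [0.03,0.14,0.07],
    [0.03,0.17,0.07],
  ],
  roll=[0,0,0,0,0],
)

```text
t: 22.08
ee_pos: [0.5304, 0.1708, 0.2263]
tcp_rot: [0.767, 0.641, 0.002, 0.001]
wrist_force: [0.2, -0.4, -2.1]
opening: 0.732
```

```bash
python3 - <<'E'
from h import *
s=imaging.get_image("side")
crop(s,190,60,350,270,3,"pics/s25.png");print(pose())
cv2.imwrite("pics/w25.png",imaging.get_image("wrist"))
crop(s,230,190,300,270,8,"pics/s25b.png")
crop(imaging.get_image("top"),225,145,310,220,8,"pics/t25.png")
E
```

```text
{'t': 22.13, 'p': array([0.5286, 0.1779, 0.2245]), 'yaw': -9.86, 'tilt': 0.2, 'op': 63.8, 'f': array([-2.9,  7.6, -3.5]), 'q': array([-1.35,  0.23,  1.11,  1.73, -0.22,  1.31, -0.37])}
```

Emit:
play_rows(
  gripper=[0.4,0.4,0.4,0.4,0.4],
  linear=[
    [-0.006,0.014,0],
    [-0.012,0.028,0],
    [-0.018,0.042,0],
    [-0.024,0.056,0],
    [-0.034,0.07,0],
  ],
  roll=[-0.12,-0.24,-0.36,-0.48,-0.6],
)

```text
t: 22.65
ee_pos: [0.4945, 0.2366, 0.2235]
tcp_rot: [0.925, 0.381, 0.0, 0.0]
wrist_force: [0.6, -0.6, -2.2]
opening: 0.733
```

Emit:
play_rows(
  gripper=[0.4,0.4,0.4,0.4,0.4],
  linear=[
    [0,0,-0.02],
    [0,0,-0.04],
    [0,0,-0.05],
    [0,0,-0.06],
    [0,0,-0.07],
  ],
  roll=[-0.12,-0.24,-0.36,-0.48,-0.6],
)

```text
t: 23.07
ee_pos: [0.4942, 0.2362, 0.1529]
tcp_rot: [0.996, 0.091, -0.0, 0.0]
wrist_force: [0.8, 0.3, -2.6]
opening: 0.731
```

Emit:
play_rows(
  gripper=[0.4,0.4,0.4,0.4,0.4],
  linear=[
    [0,0,-0.01],
    [0,0,-0.02],
    [0,0,-0.03],
    [0,0,-0.04],
    [0,0,-0.045],
  ],
  roll=[-0.12,-0.24,-0.36,-0.37,-0.37],
)

```text
t: 23.48
ee_pos: [0.4938, 0.2365, 0.1073]
tcp_rot: [0.996, -0.089, -0.0, 0.001]
wrist_force: [-1.2, 0.4, -3.2]
opening: 0.732
```

```bash
python3 - <<'E'
from h import *
s=imaging.get_image("side")
crop(s,170,80,330,210,4.5,"pics/s26.png");print(pose())
E
```

```text
{'t': 23.53, 'p': array([0.4935, 0.2366, 0.107 ]), 'yaw': -100.15, 'tilt': 0.12, 'op': 63.8, 'f': array([-0.5,  0.4, -3.3]), 'q': array([-1.54,  0.51,  1.3 ,  1.9 , -0.54,  1.16, -1.79])}
```

Emit:
play_rows(
  gripper=[0.4,0.4,0.4,0.4,0.4],
  linear=[
    [0.01,-0.001,-0.01],
    [0.02,-0.002,-0.02],
    [0.03,-0.002,-0.027],
    [0.03,-0.002,-0.033],
    [0.03,-0.002,-0.036],
  ],
  roll=[0,0,0,0,0],
  squeeze=10,
)

```text
t: 23.95
ee_pos: [0.5266, 0.2348, 0.0738]
tcp_rot: [0.996, -0.089, 0.002, -0.0]
wrist_force: [1.7, -0.6, 9.4]
opening: 0.736
```

Emit:
play_rows(
  gripper=[0.4,0.4,0.4,0.4,0.4],
  linear=[
    [0.0,0.0,-0.003],
    [0.004,-0.001,-0.006],
    [0.01,-0.002,-0.009],
    [0.016,-0.003,-0.012],
    [0.022,-0.004,-0.015],
  ],
  roll=[0,0,0,0,0],
)

```text
t: 24.37
ee_pos: [0.5472, 0.2312, 0.0583]
tcp_rot: [0.996, -0.089, 0.001, -0.0]
wrist_force: [0.9, -1.1, 3.4]
opening: 0.734
```

```bash
python3 - <<'E'
from h import *
s=imaging.get_image("side")
crop(s,190,100,320,210,5,"pics/s27.png");print(pose())
E
```

```text
{'t': 24.42, 'p': array([0.5479, 0.2309, 0.0578]), 'yaw': -100.26, 'tilt': 0.09, 'op': 64.2, 'f': array([ 2.4, -1.1,  4. ]), 'q': array([-1.32,  0.63,  1.14,  1.83, -0.65,  1.11, -1.7 ])}
```

Emit:
play_rows(
  gripper=[0.4,0.4,0.4,0.4,0.4],
  linear=[
    [0.005,-0.001,-0.006],
    [0.01,-0.002,-0.012],
    [0.015,-0.003,-0.018],
    [0.02,-0.004,-0.024],
    [0.025,-0.005,-0.03],
  ],
  roll=[0,0,0,0,0],
)

```text
t: 24.83
ee_pos: [0.571, 0.2269, 0.0267]
tcp_rot: [0.996, -0.09, -0.001, -0.0]
wrist_force: [-4.3, 1.1, 7.7]
opening: 0.736
```

Emit:
play_rows(
  gripper=[0.4,0.4,0.4,0.4,0.4],
  linear=[
    [0.004,-0.001,-0.004],
    [0.006,-0.001,-0.008],
    [0.006,-0.001,-0.01],
    [0.006,-0.001,-0.01],
    [0.006,-0.001,-0.01],
  ],
  roll=[0,0,0,0,0],
)

```text
t: 25.25
ee_pos: [0.5772, 0.2255, 0.017]
tcp_rot: [0.996, -0.09, -0.0, 0.0]
wrist_force: [0.6, -0.7, -0.9]
opening: 0.732
```

```bash
python3 - <<'E'
from h import *
s=imaging.get_image("side")
crop(s,190,100,320,210,5,"pics/s28.png");print(pose())
E
```

```text
{'t': 25.3, 'p': array([0.5771, 0.2254, 0.017 ]), 'yaw': -100.32, 'tilt': 0.03, 'op': 63.5, 'f': array([ 1. , -0.4, -0.3]), 'q': array([-1.21,  0.72,  1.06,  1.78, -0.71,  1.08, -1.65])}
```

Emit:
play_rows(
  gripper=[0.1,0,0,0,0],
  linear=[
    [0,0,0],
    [0,0,0],
    [0,0,0],
    [-0.02,0.004,0.002],
    [-0.04,0.0075,0.004],
  ],
  roll=[0,0,0,0,0],
)

```text
t: 25.72
ee_pos: [0.5373, 0.2322, 0.0214]
tcp_rot: [0.996, -0.091, 0.0, 0.0]
wrist_force: [-0.6, 0.9, -0.1]
opening: 0.976
```

Emit:
play_rows(
  gripper=[0,0,0.4,0.4,0.4],
  linear=[
    [-0.019,0.0035,0],
    [-0.019,0.0035,0],
    [-0.019,0.0035,0],
    [-0.019,0.0035,0],
    [-0.019,0.0035,0],
  ],
  roll=[0,0,0,0,0],
  squeeze=4,
)

```text
t: 26.13
ee_pos: [0.5191, 0.2362, 0.0218]
tcp_rot: [0.996, -0.09, 0.0, -0.0]
wrist_force: [0.6, -0.4, 0.7]
opening: 0.853
```

Emit:
play_rows(
  gripper=[0.4,0.4,0.4,0.4,0.4],
  linear=[
    [0,0,0],
    [0,0,0],
    [0.0,0,0.004],
    [0.0,0,0.008],
    [0.0,0,0.012],
  ],
  roll=[0,0,0,0,0],
)

```text
t: 26.55
ee_pos: [0.5183, 0.2362, 0.0339]
tcp_rot: [0.996, -0.09, -0.0, 0.0]
wrist_force: [-0.2, -0.1, -2.5]
opening: 0.735
```

```bash
python3 - <<'E'
from h import *
s=imaging.get_image("side")
crop(s,190,100,320,210,5,"pics/s29.png");print(pose())
E
```

```text
{'t': 26.6, 'p': array([0.5187, 0.2364, 0.0346]), 'yaw': -100.34, 'tilt': 0.04, 'op': 64.2, 'f': array([ 0.4, -1.2, -1.8]), 'q': array([-1.38,  0.62,  1.14,  1.9 , -0.66,  1.05, -1.71])}
```

Emit:
play_rows(
  gripper=[0.4,0.4,0.4,0.4,0.4],
  linear=[
    [0.004,-0.001,0.006],
    [0.008,-0.0015,0.012],
    [0.013,-0.0025,0.018],
    [0.019,-0.0035,0.024],
    [0.025,-0.005,0.029],
  ],
  roll=[0,0,0,0,0],
)

```text
t: 27.02
ee_pos: [0.5442, 0.2315, 0.0635]
tcp_rot: [0.996, -0.09, 0.0, -0.0]
wrist_force: [-0.1, 1.3, -1.6]
opening: 0.738
```

Emit:
play_rows(
  gripper=[0.4,0.4,0.4,0.4,0.4],
  linear=[
    [0.004,-0.001,0.003],
    [0.008,-0.0015,0.006],
    [0.013,-0.0025,0.009],
    [0.017,-0.003,0.011],
    [0.021,-0.004,0.013],
  ],
  roll=[0,0,0,0,0],
)

```text
t: 27.43
ee_pos: [0.5646, 0.2274, 0.0757]
tcp_rot: [0.996, -0.09, -0.0, -0.0]
wrist_force: [-0.8, 0.2, -0.5]
opening: 0.734
```

```bash
python3 - <<'E'
from h import *
s=imaging.get_image("side")
crop(s,190,100,320,210,5,"pics/s30.png");print(pose())
E
```

```text
{'t': 27.48, 'p': array([0.5655, 0.2271, 0.0761]), 'yaw': -100.35, 'tilt': 0.06, 'op': 64.1, 'f': array([-0.6, -0.2, -1.2]), 'q': array([-1.29,  0.64,  1.14,  1.77, -0.64,  1.15, -1.7 ])}
```

Emit:
play_rows(
  gripper=[0.4,0.4,0.4,0.4,0.4],
  linear=[
    [0.004,-0.001,0.0015],
    [0.008,-0.0015,0.003],
    [0.012,-0.0025,0.004],
    [0.014,-0.003,0.005],
    [0.014,-0.003,0.005],
  ],
  roll=[0,0,0,0,0],
)

```text
t: 27.9
ee_pos: [0.5789, 0.224, 0.0807]
tcp_rot: [0.996, -0.09, 0.0, 0.0]
wrist_force: [-0.6, 1.2, -0.8]
opening: 0.739
```

Emit:
play_rows(
  gripper=[0.4,0.4,0.4,0.4,0.4],
  linear=[
    [0,0,0],
    [0,0,0],
    [0,0,0],
    [0,0,0.02],
    [0,0,0.05],
  ],
  roll=[0,0,0,0,0],
  squeeze=30,
)

```text
t: 28.32
ee_pos: [0.5758, 0.2242, 0.1282]
tcp_rot: [0.996, -0.09, -0.003, 0.001]
wrist_force: [-0.6, 0.4, -2.5]
opening: 0.73
```

```bash
python3 - <<'E'
from h import *
s=imaging.get_image("side")
crop(s,190,80,320,190,5,"pics/s31.png");print(pose())
E
```

```text
{'t': 28.37, 'p': array([0.5795, 0.2243, 0.1356]), 'yaw': -100.36, 'tilt': 0.16, 'op': 64.2, 'f': array([ 3.6, -0.7,  2.6]), 'q': array([-1.29,  0.6 ,  1.19,  1.69, -0.59,  1.26, -1.72])}
```

Emit:
play_rows(
  gripper=[0.4,0.4,0.4,0.4,0.4],
  linear=[
    [0,-0.005,0.03],
    [0,-0.02,0.06],
    [-0.005,-0.05,0.07],
    [-0.01,-0.08,0.07],
    [-0.015,-0.11,0.07],
  ],
  roll=[0,0,0,0,0],
)

```text
t: 28.78
ee_pos: [0.563, 0.1134, 0.2009]
tcp_rot: [0.996, -0.09, 0.0, -0.0]
wrist_force: [0.3, 0.3, -2.6]
opening: 0.735
```

Emit:
play_rows(
  gripper=[0.4,0.4,0.4,0.4,0.4],
  linear=[
    [-0.006,-0.035,0.0],
    [-0.012,-0.07,0],
    [-0.018,-0.105,0],
    [-0.024,-0.14,0],
    [-0.03,-0.175,0],
  ],
  roll=[0,0,0,0,0],
)

```text
t: 29.2
ee_pos: [0.5322, -0.0619, 0.2002]
tcp_rot: [0.996, -0.09, -0.0, -0.001]
wrist_force: [0.3, -0.6, -3.2]
opening: 0.732
```

Emit:
play_rows(
  gripper=[0.4,0.4,0.4,0.4,0.4],
  linear=[
    [-0.007,-0.035,0.0],
    [-0.014,-0.07,0],
    [-0.021,-0.105,0],
    [-0.028,-0.14,0],
    [-0.034,-0.17,0],
  ],
  roll=[0,0,0,0,0],
)

```text
t: 29.62
ee_pos: [0.4979, -0.2326, 0.2003]
tcp_rot: [0.996, -0.09, -0.0, -0.0]
wrist_force: [0.4, -0.6, -2.0]
opening: 0.737
```

```bash
python3 - <<'E'
from h import *
s=imaging.get_image("side")
crop(s,190,170,350,330,4,"pics/s32.png");print(pose())
cv2.imwrite("pics/w32.png",imaging.get_image("wrist"))
E
```

```text
{'t': 29.67, 'p': array([ 0.4953, -0.2395,  0.2009]), 'yaw': -100.82, 'tilt': 0.13, 'op': 63.7, 'f': array([-3.7, -4.1, -1.7]), 'q': array([-0.69,  0.31,  1.27,  1.78, -0.31,  1.28, -1.1 ])}
```

Emit:
play_rows(
  gripper=[0.4,0.4,0.4,0.4,0.4],
  linear=[
    [-0.001,-0.012,0.0],
    [-0.002,-0.02,0],
    [-0.002,-0.0225,-0.01],
    [-0.002,-0.0225,-0.02],
    [-0.002,-0.0225,-0.02],
  ],
  roll=[-0.005,-0.005,-0.005,-0.005,-0.005],
)

```text
t: 30.13
ee_pos: [0.4963, -0.2516, 0.1779]
tcp_rot: [0.996, -0.092, -0.002, -0.001]
wrist_force: [-0.3, 1.2, -2.9]
opening: 0.738
```

```bash
python3 - <<'E'
from h import *
s=imaging.get_image("side")
crop(s,210,200,340,330,5,"pics/s33.png");print(pose())
E
```

```text
{'t': 30.18, 'p': array([ 0.4966, -0.2517,  0.1789]), 'yaw': -100.56, 'tilt': 0.16, 'op': 63.7, 'f': array([-0.4,  0. , -2. ]), 'q': array([-0.61,  0.35,  1.23,  1.79, -0.35,  1.25, -1.04])}
```

```bash
python3 - <<'E'
from h import *
S=imaging.camera_info("side"); a=np.radians(-10.5)
w=np.array([-np.sin(a),np.cos(a),0]); u=-np.array([np.cos(a),np.sin(a),0])
tcp=np.array([.4966,-.2517,.1789]); g=tcp+[0,0,.0187]
def pl(uv):
    T=S["world_from_camera"]; d=T[:3,:3]@np.linalg.inv(S["camera_matrix"])@np.array([*uv,1.]); o=T[:3,3]
    lat=tcp@w-.032; t=(lat-o@w)/(d@w); P=o+d*t; return np.array([(P-g)@u,P[2]-g[2]])*1e3
c=[pl(np.array(p)/5+[210,200]-.4) for p in((432,497),(280,360),(580,415))]
print(c)
ax=c[1]-c[0]; print(np.linalg.norm(ax),"lean",np.degrees(np.arctan2(ax[0],ax[1])))
x=c[2]-c[0];print(np.linalg.norm(x),np.degrees(np.arctan2(x[1],-x[0])))
ax/=np.linalg.norm(ax); print("grasp z", (-c[0])@ax, "x",(-c[0])@np.array([-ax[1],ax[0]])-32)
print("lat",tcp@w,"cradle lat",CR@w, SEAT@w)
E
```

```text
[array([-24.22034901, -93.86277181]), array([ 32.91017901, -21.75313408]), array([-73.25652924, -49.06583617])]
91.99835371804056 lean 38.388839333883865
66.41771160535428 42.41321848275582
grasp z 88.61171391848517 x 7.304063345260275
lat -0.1569870982744469 cradle lat -0.1601378624513342 -0.16024258199379088
```

Emit:
play_rows(
  gripper=[0.4,0.4,0.4,0.4,0.4],
  linear=[
    [0.002,-0.003,-0.02],
    [0.002,-0.003,-0.04],
    [0.002,-0.003,-0.055],
    [0.002,-0.003,-0.065],
    [0.002,-0.003,-0.07],
  ],
  roll=[0,0,0,0,0],
  squeeze=12,
)

```text
t: 30.6
ee_pos: [0.499, -0.2551, 0.1093]
tcp_rot: [0.996, -0.092, -0.001, -0.0]
wrist_force: [0.3, 0.8, -3.5]
opening: 0.735
```

```bash
python3 - <<'E'
from h import *
s=imaging.get_image("side")
crop(s,210,220,340,350,5,"pics/s34.png");print(pose())
E
```

```text
{'t': 30.65, 'p': array([ 0.4989, -0.2552,  0.1092]), 'yaw': -100.57, 'tilt': 0.1, 'op': 64.2, 'f': array([-0.6,  0.8, -3.8]), 'q': array([-0.52,  0.44,  1.14,  1.86, -0.44,  1.13, -0.97])}
```

Emit:
play_rows(
  gripper=[0.4,0.4,0.4,0.4,0.4],
  linear=[
    [0.0,0,-0.003],
    [0.0,0,-0.006],
    [0.001,0,-0.009],
    [0.003,0,-0.012],
    [0.004,-0.001,-0.014],
  ],
  roll=[0,0,0,0,0],
  squeeze=5,
)

```text
t: 31.07
ee_pos: [0.5037, -0.2566, 0.0967]
tcp_rot: [0.996, -0.092, 0.0, -0.0]
wrist_force: [-1.7, 1.8, 4.6]
opening: 0.735
```

```bash
python3 - <<'E'
from h import *
s=imaging.get_image("side")
crop(s,210,220,340,350,5,"pics/s35.png");print(pose())
E
```

```text
{'t': 31.12, 'p': array([ 0.5037, -0.2569,  0.0965]), 'yaw': -100.59, 'tilt': 0.03, 'op': 64.1, 'f': array([ 0.7, -0.2, -2.5]), 'q': array([-0.49,  0.46,  1.12,  1.86, -0.47,  1.11, -0.96])}
```

Emit:
play_rows(
  gripper=[0.2,0.1,0,0,0],
  linear=[
    [0.0,0,0],
    [0.0,0,0],
    [0,0,0],
    [0,0,0],
    [0,0,0],
  ],
  roll=[0,0,0,0,0],
)

```text
t: 31.53
ee_pos: [0.5034, -0.2572, 0.0967]
tcp_rot: [0.996, -0.093, 0.0, 0.0]
wrist_force: [0.4, -0.4, 0.8]
opening: 0.972
```

Emit:
play_rows(
  gripper=[0,0,0,0,0],
  linear=[
    [0.0,0,0.03],
    [0.0,0,0.06],
    [0,0,0.09],
    [-0.01,0,0.12],
    [-0.02,0,0.14],
  ],
  roll=[0,0,0,0,0],
)

```text
t: 31.95
ee_pos: [0.4836, -0.2579, 0.239]
tcp_rot: [0.996, -0.093, 0.001, 0.001]
wrist_force: [0.1, 0.3, 0.9]
opening: 1.002
```

```bash
python3 - <<'E'
from h import *
s=imaging.get_image("side")
I=imaging.camera_info("side");x0,y0,x1,y1,f=225,235,335,345,6
b=cv2.resize(s[y0:y1,x0:x1],None,fx=f,fy=f,interpolation=cv2.INTER_CUBIC);
def dr(P,c):
    q=((proj(I,P)+.5-[x0,y0])*f).astype(np.int32); cv2.polylines(b,[q],True,c,1)
dr(jw([[-.032,-.032,.1],[.032,-.032,.1],[.032,.032,.1],[-.032,.032,.1]]),(255,255,0))
dr(jw([[-.032,-.032,0],[.032,-.032,0],[.032,.032,0],[-.032,.032,0]]),(255,0,0))
cv2.imwrite("pics/s36.png",b);print(pose())
cv2.imwrite("pics/w36.png",imaging.get_image("wrist"))
E
```

```text
{'t': 32.0, 'p': array([ 0.4825, -0.2599,  0.2416]), 'yaw': -100.81, 'tilt': 0.24, 'op': 86.9, 'f': array([ 0.3, -4.5,  1.9]), 'q': array([-0.69,  0.25,  1.31,  1.73, -0.25,  1.34, -1.1 ])}
```

Emit:
play_rows(
  gripper=[0.2,0.4,0.6,0.65,0.65],
  linear=[
    [-0.0065,0.008,0.0],
    [-0.0065,0.008,0],
    [-0.0065,0.008,0],
    [-0.0065,0.008,0],
    [-0.0065,0.008,0],
  ],
  roll=[0.12,0.24,0.36,0.48,0.6],
  squeeze=8,
)

```text
t: 32.47
ee_pos: [0.4768, -0.2485, 0.2358]
tcp_rot: [0.978, 0.209, -0.0, -0.0]
wrist_force: [-0.7, -0.8, -0.3]
opening: 0.705
```

Emit:
play_rows(
  gripper=[0.65,0.65,0.65,0.65,0.65],
  linear=[
    [0,0,0.0],
    [0,0,0],
    [0,0,0],
    [0,0,0],
    [0,0,0],
  ],
  roll=[0.12,0.24,0.36,0.48,0.6],
)

```text
t: 32.88
ee_pos: [0.4767, -0.2486, 0.2357]
tcp_rot: [0.872, 0.489, -0.0, -0.0]
wrist_force: [-0.3, -0.8, -0.0]
opening: 0.378
```

Emit:
play_rows(
  gripper=[0.65,0.65,0.65,0.65,0.65],
  linear=[
    [0,0,-0.01],
    [0,0,-0.02],
    [0,0,-0.03],
    [0,0,-0.04],
    [0,0,-0.04],
  ],
  roll=[0.12,0.24,0.36,0.36,0.36],
)

```text
t: 33.3
ee_pos: [0.4758, -0.2484, 0.1942]
tcp_rot: [0.774, 0.633, -0.001, -0.001]
wrist_force: [0.3, 0.4, -0.9]
opening: 0.35
```

```bash
python3 - <<'E'
from h import *
crop(imaging.get_image("wrist"),110,60,400,280,2.6,"pics/w37.png");print(pose())
E
```

```text
{'t': 33.35, 'p': array([ 0.4761, -0.2487,  0.1953]), 'yaw': -11.49, 'tilt': 0.13, 'op': 30.1, 'f': array([ 0. ,  0.3, -0.6]), 'q': array([-0.51,  0.17,  1.03,  1.81, -0.16,  1.24,  0.36])}
```

Emit:
play_rows(
  gripper=[0.65,0.65,0.65,0.65,0.65],
  linear=[
    [0,0,-0.03],
    [0,0,-0.05],
    [0,0,-0.058],
    [0,0,-0.062],
    [0,0,-0.062],
  ],
  roll=[0,0,0,0,0],
)

```text
t: 33.77
ee_pos: [0.4767, -0.2492, 0.1346]
tcp_rot: [0.773, 0.634, -0.0, -0.0]
wrist_force: [0.2, -0.6, 0.7]
opening: 0.353
```

Emit:
play_rows(
  gripper=[0.8,0.9,0.9,0.9,0.9],
  linear=[
    [0,0,0],
    [0,0,0],
    [0,0,0],
    [0,0,0],
    [0,0,0],
  ],
  roll=[0,0,0,0,0],
)

```text
t: 34.18
ee_pos: [0.4775, -0.2493, 0.1353]
tcp_rot: [0.773, 0.635, 0.001, 0.001]
wrist_force: [-0.2, 0.8, 6.4]
opening: 0.125
```

Emit:
play_rows(
  gripper=[0.9,0.9,0.9,0.9,0.9],
  linear=[
    [0,0,0],
    [0,0,0],
    [0,0,0],
    [0,0,0],
    [0,0,0],
  ],
  roll=[0.1,0.2,0.3,0.4,0.5],
)

```text
t: 34.6
ee_pos: [0.4763, -0.2493, 0.135]
tcp_rot: [0.59, 0.807, -0.0, -0.0]
wrist_force: [-4.6, 0.6, 6.6]
opening: 0.132
```

Emit:
play_rows(
  gripper=[0.9,0.9,0.9,0.9,0.9],
  linear=[
    [0,0,0],
    [0,0,0],
    [0,0,0],
    [0,0,0],
    [0,0,0],
  ],
  roll=[0.1,0.2,0.3,0.4,0.5],
)

```text
t: 35.02
ee_pos: [0.4756, -0.2499, 0.1349]
tcp_rot: [0.372, 0.928, -0.0, -0.001]
wrist_force: [-5.5, -1.4, 5.0]
opening: 0.13
```

```bash
python3 - <<'E'
from h import *
crop(imaging.get_image("wrist"),110,60,400,280,2.6,"pics/w38.png");print(pose())
crop(imaging.get_image("side"),225,235,335,325,6.6,"pics/s38.png")
E
```

```text
{'t': 35.07, 'p': array([ 0.4757, -0.2499,  0.1349]), 'yaw': 46.72, 'tilt': 0.08, 'op': 11.2, 'f': array([-5.9, -1.4,  6. ]), 'q': array([-0.32,  0.21,  0.82,  1.88, -0.17,  1.12,  1.38])}
```

Emit:
play_rows(
  gripper=[0.9,0.9,0.9,0.9,0.9],
  linear=[
    [0.001,0,0],
    [0.001,0,0],
    [0.001,0,0],
    [0.001,0,0],
    [0.001,0,0],
  ],
  roll=[0.12,0.24,0.36,0.48,0.6],
)

```text
t: 35.53
ee_pos: [0.4775, -0.2494, 0.1348]
tcp_rot: [0.081, 0.997, -0.0, -0.0]
wrist_force: [-0.3, -0.6, 0.6]
opening: 0.116
```

Emit:
play_rows(
  gripper=[0.9,0.9,0.9,0.9,0.9],
  linear=[
    [0,0,0],
    [0,0,0],
    [0,0,0],
    [0,0,0],
    [0,0,0],
  ],
  roll=[0.12,0.24,0.36,0.48,0.58],
)

```text
t: 35.95
ee_pos: [0.4778, -0.2501, 0.1353]
tcp_rot: [-0.208, 0.978, -0.001, 0.0]
wrist_force: [-1.9, -2.6, 4.8]
opening: 0.128
```

```bash
python3 - <<'E'
from h import *
crop(imaging.get_image("wrist"),110,60,400,280,2.6,"pics/w39.png");print(pose())
crop(imaging.get_image("side"),225,235,335,325,6.6,"pics/s39.png")
E
```

```text
{'t': 36.0, 'p': array([ 0.4779, -0.2501,  0.1354]), 'yaw': 114.33, 'tilt': 0.09, 'op': 10.8, 'f': array([-0.9, -1.5,  3.6]), 'q': array([-0.18,  0.19,  0.65,  1.87, -0.13,  1.12,  2.52])}
```

Emit:
play_rows(
  gripper=[0.8,0.65,0.6,0.6,0.6],
  linear=[
    [0,0,0],
    [0,0,0],
    [0,0,0],
    [0,0,0.02],
    [0,0,0.05],
  ],
  roll=[0,0,0,0,0],
)

```text
t: 36.47
ee_pos: [0.4761, -0.2477, 0.1824]
tcp_rot: [-0.205, 0.979, 0.001, -0.003]
wrist_force: [-0.1, -0.1, -0.5]
opening: 0.371
```

Emit:
play_rows(
  gripper=[0.4,0,0,0,0],
  linear=[
    [0,0,0.03],
    [0,0,0.06],
    [0,0,0.08],
    [0,0,0.08],
    [0,0,0.08],
  ],
  roll=[0,-0.1,-0.2,-0.3,-0.4],
)

```text
t: 36.88
ee_pos: [0.4786, -0.2489, 0.2658]
tcp_rot: [-0.004, 1.0, -0.0, 0.001]
wrist_force: [-0.3, -0.1, -1.1]
opening: 0.693
```

```bash
python3 - <<'E'
from h import *
s=imaging.get_image("side"); I=imaging.camera_info("side");x0,y0,x1,y1,f=225,235,335,345,6
b=cv2.resize(s[y0:y1,x0:x1],None,fx=f,fy=f,interpolation=cv2.INTER_CUBIC);
def dr(P,c):
    q=((proj(I,P)+.5-[x0,y0])*f).astype(np.int32); cv2.polylines(b,[q],True,c,1)
dr(jw([[-.032,-.032,.1],[.032,-.032,.1],[.032,.032,.1],[-.032,.032,.1]]),(255,255,0))
dr(jw([[-.032,-.032,0],[.032,-.032,0],[.032,.032,0],[-.032,.032,0]]),(255,0,0))
cv2.imwrite("pics/s40.png",b);print(pose())
crop(imaging.get_image("wrist"),110,60,400,280,2.6,"pics/w40.png");
E
```

```text
{'t': 36.93, 'p': array([ 0.4781, -0.2486,  0.2649]), 'yaw': 90.0, 'tilt': 0.05, 'op': 64.5, 'f': array([-0.5,  0.1,  0.9]), 'q': array([-0.24,  0.08,  0.69,  1.7 , -0.05,  1.38,  2.03])}
```

```bash
python3 - <<'E'
from h import *
W=imaging.camera_info("wrist")
def f(n,I,u,z=.1055,c=(0,0)):
    p=jray(I,u,z)-[c[0],c[1],0]; a=np.degrees(np.arctan2(p[:,1],p[:,0]))%360; print(n,(p*1e3).round(1)[:,:2].tolist(),a.round(1),a.mean().round(1))
f("lid",W,np.array([[322,255],[300,393],[446,415],[467,285]])/2.6+[110,60],.1)
for c in((0,0),(.0,.002)):
  f("big",W,np.array([[436,336],[429,355],[413,371],[391,379]])/2.6+[110,60],c=c)
  f("fine",W,np.array([[363,278],[402,278],[420,286],[433,299]])/2.6+[110,60],c=c)
  f("fine in",W,np.array([[399,294],[409,299],[418,309]])/2.6+[110,60],c=c)
p=jray(W,np.array([[366,267],[366,340]])/2.6+[110,60],.1245);print(p)
E
```

```text
lid [[-31.7, -30.3], [32.6, -27.3], [30.4, 35.5], [-31.0, 36.8]] [223.7 320.1  49.4 130.2] 180.8
big [[-2.0, 25.5], [7.1, 23.7], [15.5, 18.0], [20.8, 9.3]] [94.4 73.2 49.2 24. ] 60.2
fine [[-22.2, -10.3], [-25.8, 6.7], [-23.7, 15.1], [-18.8, 21.7]] [204.9 165.5 147.4 130.8] 162.1
fine in [[-18.0, 6.6], [-16.6, 11.3], [-12.7, 15.9]] [160.  145.8 128.7] 144.8
big [[-2.0, 23.5], [7.1, 21.7], [15.5, 16.0], [20.8, 7.3]] [94.8 71.8 45.8 19.3] 57.9
fine [[-22.2, -12.3], [-25.8, 4.7], [-23.7, 13.1], [-18.8, 19.7]] [209.  169.7 151.  133.5] 165.8
fine in [[-18.0, 4.6], [-16.6, 9.3], [-12.7, 13.9]] [165.8 150.8 132.5] 149.7
[[-0.0191469  -0.01001208  0.1245    ]
 [ 0.0121816  -0.00456435  0.1245    ]]
```

```bash
python3 - <<'E'
from h import *
im=imaging.get_image("wrist"); a=im[145:225,215:300]; a=cv2.convertScaleAbs(a,alpha=2.5,beta=-10)
cv2.imwrite("pics/w41.png",cv2.resize(a,None,fx=8,fy=7.4,interpolation=cv2.INTER_CUBIC))
E
python3 - <<'E'
from h import *
W=imaging.camera_info("wrist")
def P(u,z): return jray(W,np.array(u,float)/[8,7.4]+[215,145]-.4,z)*1e3
l=P([[525,552],[180,492]],.1); print("lid -> ",l, "dir y?",np.degrees(np.arctan2(*(l[0]-l[1])[[1,0]])))
a=P([[279,500],[288,352]],.1045); d=a[0]-a[1]; print("A",a[:,:2],np.degrees(np.arctan2(d[1],d[0])),"expect 0")
b=P([[205,165],[270,295]],.1045); d=b[0]-b[1]; print("B",b[:,:2],np.degrees(np.arctan2(d[1],d[0])),"expect -120")
big=P([[360,450],[428,432],[478,388],[502,330]],.1045)[:,:2]; f5=P([[280,166],[398,165],[452,190],[494,231]],.1045)[:,:2]
A=np.vstack([big]); 
from scipy.optimize import least_squares
def fit(p,ang):
    r=least_squares(lambda v:np.hypot(*(p-v[:2]).T)-v[2],[0,3,25]).x; return r
allp=np.vstack([big])
print(fit(f5,0),fit(big,0))
c=np.array([0,3.])
for n,p in(("big",big),("fine",f5)): print(n,(np.degrees(np.arctan2(p[:,1]-c[1],p[:,0]-c[0]))%360).round(1),np.hypot(*(p-c).T).round(1))
E
```

```text
lid ->  [[ 29.79867699  34.04751967 100.        ]
 [ 29.95173984 -14.58880389 100.        ]] dir y? 90.18031433472278
A [[29.65904306 -1.13627886]
 [ 6.91630958 -3.93810633]] 7.023256387155304 expect 0
B [[-20.53703201 -20.91244074]
 [ -1.51529607  -8.01550536]] -145.86231987790703 expect -120
[-1.78567148  3.23475811 24.91241982] [-1.90540014  2.43562123 22.74632471]
big [15.4 43.  70.5 96.9] [20.7 21.  21.4 22.4]
fine [210.5 172.9 154.  134.7] [26.3 26.7 26.7 26.3]
```

Emit:
play_rows(
  gripper=[0.65,0.65,0.65,0.65,0.65],
  linear=[
    [-0.001,0,-0.02],
    [-0.001,0,-0.04],
    [-0.001,0,-0.06],
    [-0.001,0,-0.08],
    [-0.001,0,-0.09],
  ],
  roll=[0.1,0.2,0.29,0.29,0.29],
  squeeze=12,
)

```text
t: 37.45
ee_pos: [0.4756, -0.2483, 0.1719]
tcp_rot: [-0.153, 0.988, 0.001, -0.002]
wrist_force: [0.8, 0.1, -0.0]
opening: 0.624
```

Emit:
play_rows(
  gripper=[0.68,0.68,0.68,0.68,0.68],
  linear=[
    [0,0,0],
    [0,0,-0.015],
    [0,0,-0.03],
    [0,0,-0.038],
    [0,0,-0.04],
  ],
  roll=[0,0,0,0,0],
)

```text
t: 37.87
ee_pos: [0.4765, -0.2488, 0.134]
tcp_rot: [-0.151, 0.988, 0.0, -0.001]
wrist_force: [-0.6, -0.4, 0.8]
opening: 0.336
```

Emit:
play_rows(
  gripper=[0.8,0.92,0.92,0.92,0.92],
  linear=[
    [0,0,0],
    [0,0,0],
    [0,0,0],
    [0,0,0],
    [0,0,0],
  ],
  roll=[0,0,0,0,0],
)

```text
t: 38.28
ee_pos: [0.4773, -0.2492, 0.1353]
tcp_rot: [-0.151, 0.989, -0.0, 0.001]
wrist_force: [-0.9, 0.9, 2.5]
opening: 0.119
```

Emit:
play_rows(
  gripper=[0.92,0.92,0.92,0.92,0.92],
  linear=[
    [0,0,0],
    [0,0,0],
    [0,0,0],
    [0,0,0],
    [0,0,0],
  ],
  roll=[0.05,0.1,0.15,0.19,0.19],
)

```text
t: 38.7
ee_pos: [0.4773, -0.2493, 0.1352]
tcp_rot: [-0.245, 0.97, -0.0, 0.001]
wrist_force: [2.1, -1.1, 2.1]
opening: 0.123
```

```bash
python3 - <<'E'
from h import *
print(pose())
E
```

```text
{'t': 38.7, 'p': array([ 0.4773, -0.2493,  0.1352]), 'yaw': 118.36, 'tilt': 0.08, 'op': 10.7, 'f': array([ 2.1, -1.1,  2.1]), 'q': array([-0.17,  0.19,  0.64,  1.88, -0.13,  1.11,  2.58])}
```

Emit:
play_rows(
  gripper=[0.8,0.65,0.6,0.6,0.6],
  linear=[
    [0,0,0],
    [0,0,0],
    [0,0,0],
    [0,0,0.02],
    [0,0,0.05],
  ],
  roll=[0,0,0,0,0],
)

```text
t: 39.12
ee_pos: [0.4748, -0.2481, 0.1824]
tcp_rot: [-0.244, 0.97, 0.001, -0.003]
wrist_force: [0.2, 0.2, 0.3]
opening: 0.374
```

Emit:
play_rows(
  gripper=[0.4,0,0,0,0],
  linear=[
    [0,0,0.03],
    [0,0,0.06],
    [0,0,0.08],
    [0,0,0.08],
    [0,0,0.08],
  ],
  roll=[0,-0.1,-0.2,-0.3,-0.47],
)

```text
t: 39.53
ee_pos: [0.4773, -0.2493, 0.2659]
tcp_rot: [-0.031, 1.0, -0.0, 0.001]
wrist_force: [-0.6, 0.4, -0.5]
opening: 0.693
```

```bash
python3 - <<'E'
from h import *
print(pose())
im=imaging.get_image("wrist"); a=im[145:225,215:300]; a=cv2.convertScaleAbs(a,alpha=2.5,beta=-10)
cv2.imwrite("pics/w42.png",cv2.resize(a,None,fx=8,fy=7.4,interpolation=cv2.INTER_CUBIC))
crop(imaging.get_image("side"),225,235,335,345,6,"pics/s42.png")
E
```

```text
{'t': 39.53, 'p': array([ 0.4773, -0.2493,  0.2659]), 'yaw': 93.61, 'tilt': 0.12, 'op': 60.3, 'f': array([-0.6,  0.4, -0.5]), 'q': array([-0.22,  0.08,  0.67,  1.7 , -0.05,  1.38,  2.09])}
```

```bash
python3 - <<'E'
from h import *
W=imaging.camera_info("wrist")
def P(u,z): return jray(W,np.array(u,float)/[8,7.4]+[215,145]-.4,z)*1e3
c=np.array([-1.85,2.8])
big=P([[382,450],[448,422],[490,373],[504,312]],.1045)[:,:2]; f5=P([[260,172],[378,160],[435,180],[481,214]],.1045)[:,:2]
a=P([[310,512]],.1045)[:,:2]
for n,p in(("big",big),("fine",f5),("A",a)): x=(np.degrees(np.arctan2(p[:,1]-c[1],p[:,0]-c[0]))%360); print(n,x.round(1),x.mean(),np.hypot(*(p-c).T).round(1))
T=imaging.camera_info("top"); im=imaging.get_image("top"); cv2.imwrite("pics/t43.png",im); cv2.imwrite("pics/w43.png",imaging.get_image("wrist"))
crop(im,215,110,325,220,6,"pics/t43c.png")
E
```

```text
big [ 25.5  52.8  78.9 104.7] 65.48387506522086 [22.1 22.2 22.5 22.9]
fine [220.9 181.3 161.6 142.8] 176.62522217291004 [25.5 25.8 26.  26.2]
A [3.3] 3.2566337261306493 [31.7]
```

Emit:
play_rows(
  gripper=[0.3,0.3,0.3,0.3,0.3],
  linear=[
    [0.018,0.038,0],
    [0.036,0.076,0.0],
    [0.054,0.11,0.0],
    [0.07,0.145,0.0],
    [0.09,0.18,0.0],
  ],
  roll=[-0.06,-0.06,-0.06,-0.06,-0.06],
)

```text
t: 40.15
ee_pos: [0.5668, -0.0674, 0.2644]
tcp_rot: [-0.006, 1.0, 0.0, -0.0]
wrist_force: [0.8, -0.6, -0.5]
opening: 0.716
```

Emit:
play_rows(
  gripper=[0.3,0.3,0.3,0.3,0.3],
  linear=[
    [0.018,0.03,0],
    [0.03,0.06,0.0],
    [0.035,0.07,0.0],
    [0.035,0.07,0.0],
    [0.035,0.07,0.0],
  ],
  roll=[0,0,0,0,0],
)

```text
t: 40.57
ee_pos: [0.6016, 0.0009, 0.2638]
tcp_rot: [-0.006, 1.0, -0.0, -0.001]
wrist_force: [-0.6, -0.5, -0.5]
opening: 0.698
```

```bash
python3 - <<'E'
from h import *
print(pose())
im=imaging.get_image("wrist"); cv2.imwrite("pics/w44.png",im)
E
```

```text
{'t': 40.57, 'p': array([0.6016, 0.0009, 0.2638]), 'yaw': 90.66, 'tilt': 0.1, 'op': 60.7, 'f': array([-0.6, -0.5, -0.5]), 'q': array([-0.48,  0.23,  0.49,  1.55, -0.11,  1.4 ,  1.6 ])}
```

```bash
python3 - <<'E'
from h import *
W=imaging.camera_info("wrist"); im=cv2.imread("pics/w44.png")
crop(im,185,170,345,220,4.8,"pics/w44c.png")
print(W["world_from_camera"].round(3))
print(ray(W,[[203,197],[250,191],[319,190]],.009))
print("sieve rim",ray(W,[[213,28],[324,52],[304,133],[203,125]],.063))
E
```

```text
[[-0.009  0.961  0.277  0.525]
 [ 1.     0.009  0.002 -0.   ]
 [-0.001  0.277 -0.961  0.426]
 [ 0.     0.     0.     1.   ]]
[[ 0.65846597 -0.08775751  0.009     ]
 [ 0.64806296 -0.0146465   0.009     ]
 [ 0.64547612  0.09187142  0.009     ]]
sieve rim [[ 0.43658522 -0.05527002  0.063     ]
 [ 0.4606748   0.07443457  0.063     ]
 [ 0.55465984  0.05582557  0.063     ]
 [ 0.54589128 -0.07193488  0.063     ]]
```

Emit:
play_rows(
  gripper=[0.5,0.5,0.5,0.5,0.5],
  linear=[
    [0.02,-0.03,-0.02],
    [0.04,-0.06,-0.05],
    [0.0564,-0.09,-0.09],
    [0.0564,-0.09,-0.13],
    [0.0564,-0.09,-0.17],
  ],
  roll=[0,0,0,0,0],
  squeeze=15,
)

```text
t: 41.03
ee_pos: [0.6582, -0.0949, 0.1039]
tcp_rot: [-0.001, 1.0, -0.001, 0.001]
wrist_force: [-0.0, 0.2, -0.7]
opening: 0.511
```

```bash
python3 - <<'E'
from h import *
print(pose())
im=imaging.get_image("wrist"); crop(im,160,100,360,250,4,"pics/w45.png")
E
```

```text
{'t': 41.03, 'p': array([ 0.6582, -0.0949,  0.1039]), 'yaw': 90.17, 'tilt': 0.21, 'op': 44.5, 'f': array([-0. ,  0.2, -0.7]), 'q': array([-0.3 ,  0.48,  0.5 ,  1.59, -0.24,  1.14,  1.83])}
```

```bash
python3 - <<'E'
from h import *
W=imaging.camera_info("wrist"); print(pose())
print(ray(W,np.array([[428,369],[746,332]])/4+[160,100]-.4,.009))
E
```

```text
{'t': 41.08, 'p': array([ 0.653 , -0.0926,  0.0941]), 'yaw': 90.24, 'tilt': 0.58, 'op': 44.2, 'f': array([-4.2,  1.8, -6.9]), 'q': array([-0.3 ,  0.48,  0.5 ,  1.6 , -0.24,  1.13,  1.83])}
[[ 0.64921884 -0.08579691  0.009     ]
 [ 0.64015569 -0.01379112  0.009     ]]
```

Emit:
play_rows(
  gripper=[0.5,0.5,0.5,0.5,0.5],
  linear=[
    [-0.001,0,-0.03],
    [-0.001,0,-0.06],
    [-0.001,0,-0.08],
    [-0.001,0.0,-0.088],
    [-0.001,0,-0.089],
  ],
  roll=[0,0,0,0,0],
)

```text
t: 41.5
ee_pos: [0.6557, -0.0894, 0.0146]
tcp_rot: [-0.004, 1.0, -0.0, -0.001]
wrist_force: [-0.5, 0.3, 0.6]
opening: 0.501
```

Emit:
play_rows(
  gripper=[0.7,0.85,0.85,0.85,0.85],
  linear=[
    [0,0,0],
    [0,0,0],
    [0,0,0],
    [0,0,0],
    [0,0,0],
  ],
  roll=[0,0,0,0,0],
)

```text
t: 41.92
ee_pos: [0.6575, -0.0886, 0.0162]
tcp_rot: [-0.004, 1.0, 0.0, 0.001]
wrist_force: [1.1, -0.1, 1.0]
opening: 0.211
```

Emit:
play_rows(
  gripper=[0.85,0.85,0.85,0.85,0.85],
  linear=[
    [0,0,0],
    [0,0,0.03],
    [-0.01,0.01,0.06],
    [-0.04,0.03,0.1],
    [-0.07,0.05,0.13],
  ],
  roll=[0,0,0,0,0],
)

```text
t: 42.33
ee_pos: [0.5978, -0.0465, 0.1352]
tcp_rot: [-0.003, 1.0, -0.001, 0.0]
wrist_force: [-0.0, 1.1, 1.5]
opening: 0.148
```

```bash
python3 - <<'E'
from h import *
print(pose())
im=imaging.get_image("wrist"); crop(im,60,0,460,384,1.5,"pics/w46.png")
E
```

```text
{'t': 42.33, 'p': array([ 0.5978, -0.0465,  0.1352]), 'yaw': 90.39, 'tilt': 0.08, 'op': 12.9, 'f': array([-0. ,  1.1,  1.5]), 'q': array([-0.42,  0.31,  0.51,  1.72, -0.17,  1.15,  1.72])}
```

Emit:
play_rows(
  gripper=[0.5,0.5,0.5,0.5,0.5],
  linear=[
    [0.02,-0.015,0],
    [0.04,-0.03,0.0],
    [0.06,-0.042,0],
    [0.06,-0.042,-0.02],
    [0.06,-0.042,-0.03],
  ],
  roll=[0,0,0,0,0],
)

```text
t: 42.8
ee_pos: [0.6579, -0.0889, 0.1024]
tcp_rot: [-0.004, 1.0, -0.0, -0.0]
wrist_force: [-0.9, -0.5, -0.5]
opening: 0.434
```

Emit:
play_rows(
  gripper=[0.5,0.5],
  linear=[
    [0,0,0],
    [0,0,0],
  ],
  roll=[0,0],
)

```text
t: 42.97
ee_pos: [0.6568, -0.0873, 0.103]
tcp_rot: [-0.004, 1.0, 0.0, -0.001]
wrist_force: [0.5, -0.2, -0.2]
opening: 0.487
```

```bash
python3 - <<'E'
from h import *
print(pose());W=imaging.camera_info("wrist")
im=imaging.get_image("wrist"); crop(im,160,100,360,250,4,"pics/w47.png")
np.save("W.npy",W["world_from_camera"])
E
```

```text
{'t': 42.97, 'p': array([ 0.6568, -0.0873,  0.103 ]), 'yaw': 90.5, 'tilt': 0.12, 'op': 42.3, 'f': array([ 0.5, -0.2, -0.2]), 'q': array([-0.31,  0.48,  0.51,  1.59, -0.25,  1.14,  1.83])}
```

```bash
python3 - <<'E'
from h import *
W=imaging.camera_info("wrist"); W["world_from_camera"]=np.load("W.npy")
print(ray(W,np.array([[396,377],[713,341]])/4+[160,100]-.4,.009))
E
```

```text
[[ 0.65833643 -0.08764985  0.009     ]
 [ 0.64884442 -0.0130623   0.009     ]]
```

Emit:
play_rows(
  gripper=[0.5,0.5,0.5,0.5,0.5],
  linear=[
    [0.001,0,-0.035],
    [0.001,0,-0.065],
    [0.001,0,-0.085],
    [0.001,0.0,-0.095],
    [0.001,0,-0.099],
  ],
  roll=[0,0,0,0,0],
)

```text
t: 43.43
ee_pos: [0.6581, -0.0874, 0.0039]
tcp_rot: [-0.004, 1.0, 0.0, -0.001]
wrist_force: [0.3, 0.6, 0.9]
opening: 0.501
```

Emit:
play_rows(
  gripper=[0.7,0.85,0.85,0.85,0.85],
  linear=[
    [0,0,0],
    [0,0,0],
    [0,0,0],
    [0,0,0],
    [0,0,0],
  ],
  roll=[0,0,0,0,0],
)

```text
t: 43.85
ee_pos: [0.6596, -0.088, 0.006]
tcp_rot: [-0.004, 1.0, -0.0, 0.001]
wrist_force: [-0.9, 1.2, 5.3]
opening: 0.237
```

Emit:
play_rows(
  gripper=[0.85,0.85,0.85,0.85,0.85],
  linear=[
    [0,0,0],
    [0,0,0.02],
    [0,0.0,0.05],
    [-0.03,0.02,0.08],
    [-0.06,0.04,0.11],
  ],
  roll=[0,0,0,0,0],
)

```text
t: 44.27
ee_pos: [0.6052, -0.0534, 0.1088]
tcp_rot: [-0.003, 1.0, -0.001, 0.0]
wrist_force: [0.2, 1.0, -0.0]
opening: 0.232
```

Emit:
play_rows(
  gripper=[0.85,0.85,0.85,0.85,0.85],
  linear=[
    [-0.03,0.007,0],
    [-0.06,0.015,0],
    [-0.075,0.02,0],
    [-0.075,0.02,-0.02],
    [-0.075,0.02,-0.03],
  ],
  roll=[0,0,0,0,0],
)

```text
t: 44.68
ee_pos: [0.5296, -0.0316, 0.0775]
tcp_rot: [-0.005, 1.0, 0.001, 0.0]
wrist_force: [-0.2, -0.6, -1.2]
opening: 0.238
```

```bash
python3 - <<'E'
from h import *
print(pose())
crop(imaging.get_image("wrist"),60,0,460,384,1.5,"pics/w48.png"); crop(imaging.get_image("side"),200,160,340,270,5,"pics/s48.png")
E
```

```text
{'t': 44.68, 'p': array([ 0.5296, -0.0316,  0.0775]), 'yaw': 90.53, 'tilt': 0.08, 'op': 20.7, 'f': array([-0.2, -0.6, -1.2]), 'q': array([-0.48,  0.24,  0.52,  1.95, -0.14,  0.99,  1.68])}
```

Emit:
play_rows(
  gripper=[0.85,0.85,0.85,0.85,0.65],
  linear=[
    [-0.004,0,-0.01],
    [-0.004,0,-0.025],
    [-0.004,0.0,-0.034],
    [-0.004,0,-0.034],
    [-0.004,0.0,-0.034],
  ],
  roll=[0,0,0,0,0],
)

```text
t: 45.2
ee_pos: [0.5261, -0.0327, 0.0435]
tcp_rot: [-0.004, 1.0, -0.0, -0.001]
wrist_force: [0.2, 0.2, -0.1]
opening: 0.259
```

Emit:
play_rows(
  gripper=[0.65,0.65,0.6,0.6,0.5],
  linear=[
    [0,0,0],
    [0,0,0],
    [0,0.0,0.03],
    [0,0,0.06],
    [0.02,0.0,0.08],
  ],
  roll=[0,0,0,0,0],
)

```text
t: 45.62
ee_pos: [0.5451, -0.033, 0.1267]
tcp_rot: [-0.003, 1.0, 0.0, 0.0]
wrist_force: [1.2, -0.7, -0.1]
opening: 0.42
```

Emit:
play_rows(
  gripper=[0.5,0.5,0.5,0.5,0.5],
  linear=[
    [0.03,0.005,0],
    [0.06,0.01,0],
    [0.09,0.015,0],
    [0.107,0.018,-0.01],
    [0.107,0.018,-0.02],
  ],
  roll=[0,0,0,0,0],
)

```text
t: 46.03
ee_pos: [0.657, -0.0129, 0.1043]
tcp_rot: [-0.005, 1.0, -0.0, 0.002]
wrist_force: [-1.3, 0.0, -0.2]
opening: 0.499
```

Emit:
play_rows(
  gripper=[0.5,0.5],
  linear=[
    [0,0,0],
    [0,0,0],
  ],
  roll=[0,0],
)

```text
t: 46.2
ee_pos: [0.6524, -0.0149, 0.1035]
tcp_rot: [-0.004, 1.0, -0.0, -0.001]
wrist_force: [0.2, 0.1, -0.5]
opening: 0.502
```

```bash
python3 - <<'E'
from h import *
print(pose());W=imaging.camera_info("wrist")
im=imaging.get_image("wrist"); crop(im,60,0,460,250,1.9,"pics/w49.png")
np.save("W.npy",W["world_from_camera"])
E
```

```text
{'t': 46.2, 'p': array([ 0.6524, -0.0149,  0.1035]), 'yaw': 90.43, 'tilt': 0.11, 'op': 43.7, 'f': array([ 0.2,  0.1, -0.5]), 'q': array([-0.43,  0.46,  0.5 ,  1.62, -0.24,  1.13,  1.71])}
```

```bash
python3 - <<'E'
from h import *
W=imaging.camera_info("wrist"); W["world_from_camera"]=np.load("W.npy")
print(ray(W,np.array([[384,359],[599,354]])/1.9+[60,0]-.2,.009))
E
```

```text
[[ 0.64906897 -0.01221801  0.009     ]
 [ 0.64566023  0.09467563  0.009     ]]
```

Emit:
play_rows(
  gripper=[0.5,0.5,0.5,0.5,0.5],
  linear=[
    [-0.003,0.002,-0.035],
    [-0.003,0.002,-0.065],
    [-0.003,0.002,-0.085],
    [-0.003,0.002,-0.096],
    [-0.003,0.002,-0.0995],
  ],
  roll=[0,0,0,0,0],
)

```text
t: 46.67
ee_pos: [0.6492, -0.0125, 0.0036]
tcp_rot: [-0.004, 1.0, -0.0, -0.001]
wrist_force: [0.4, 0.9, -0.3]
opening: 0.499
```

Emit:
play_rows(
  gripper=[0.7,0.85,0.85,0.85,0.85],
  linear=[
    [0,0,0],
    [0,0,0],
    [0,0,0],
    [0,0,0],
    [0,0,0],
  ],
  roll=[0,0,0,0,0],
)

```text
t: 47.08
ee_pos: [0.6513, -0.0124, 0.0057]
tcp_rot: [-0.004, 1.0, 0.0, 0.001]
wrist_force: [-0.7, 0.5, 4.6]
opening: 0.237
```

Emit:
play_rows(
  gripper=[0.85,0.85,0.85,0.85,0.85],
  linear=[
    [0,0,0],
    [0,0,0.02],
    [0,0.0,0.05],
    [-0.03,0.01,0.08],
    [-0.06,0.02,0.11],
  ],
  roll=[0,0,0,0,0],
)

```text
t: 47.5
ee_pos: [0.5929, 0.006, 0.1126]
tcp_rot: [-0.003, 1.0, -0.001, -0.0]
wrist_force: [-0.5, 1.8, 1.3]
opening: 0.235
```

Emit:
play_rows(
  gripper=[0.85,0.85,0.85,0.85,0.85],
  linear=[
    [-0.03,0.007,0],
    [-0.06,0.013,0],
    [-0.06,0.015,-0.01],
    [-0.06,0.015,-0.025],
    [-0.06,0.015,-0.03],
  ],
  roll=[0,0,0,0,0],
)

```text
t: 47.92
ee_pos: [0.5322, 0.0222, 0.0808]
tcp_rot: [-0.005, 1.0, 0.0, -0.0]
wrist_force: [-0.0, 0.1, 0.3]
opening: 0.236
```

```bash
python3 - <<'E'
from h import *
print(pose())
crop(imaging.get_image("wrist"),60,0,460,384,1.5,"pics/w50.png")
E
```

```text
{'t': 47.92, 'p': array([0.5322, 0.0222, 0.0808]), 'yaw': 90.52, 'tilt': 0.06, 'op': 20.5, 'f': array([-0. ,  0.1,  0.3]), 'q': array([-0.58,  0.24,  0.51,  1.94, -0.14,  1.  ,  1.58])}
```

Emit:
play_rows(
  gripper=[0.85,0.85,0.85,0.85,0.65],
  linear=[
    [-0.008,-0.004,-0.01],
    [-0.008,-0.004,-0.025],
    [-0.008,-0.004,-0.037],
    [-0.008,-0.004,-0.037],
    [-0.008,-0.004,-0.037],
  ],
  roll=[0,0,0,0,0],
)

```text
t: 48.38
ee_pos: [0.5251, 0.0175, 0.0446]
tcp_rot: [-0.004, 1.0, -0.0, -0.001]
wrist_force: [0.2, 0.1, -0.3]
opening: 0.26
```

Emit:
play_rows(
  gripper=[0.65,0.65,0.65,0.65,0.65],
  linear=[
    [0,0,0],
    [0,0,0],
    [0,0.0,0.03],
    [0,0.01,0.06],
    [0.03,0.02,0.08],
  ],
  roll=[0,0,0,0,0],
)

```text
t: 48.8
ee_pos: [0.5528, 0.0369, 0.1279]
tcp_rot: [-0.003, 1.0, 0.001, -0.0]
wrist_force: [3.5, -0.8, 0.2]
opening: 0.352
```

Emit:
play_rows(
  gripper=[0.65,0.65,0.65,0.65,0.65],
  linear=[
    [0.03,0.02,0],
    [0.06,0.04,0],
    [0.09,0.056,0],
    [0.094,0.056,-0.01],
    [0.094,0.056,-0.02],
  ],
  roll=[0,0,0,0,0],
)

```text
t: 49.22
ee_pos: [0.651, 0.0951, 0.105]
tcp_rot: [-0.005, 1.0, -0.0, 0.001]
wrist_force: [-1.0, 0.7, -0.2]
opening: 0.349
```

Emit:
play_rows(
  gripper=[0.65,0.65],
  linear=[
    [0,0,0],
    [0,0,0],
  ],
  roll=[0,0],
)

```text
t: 49.38
ee_pos: [0.6479, 0.0926, 0.1043]
tcp_rot: [-0.003, 1.0, -0.0, -0.001]
wrist_force: [-0.1, -1.1, 0.3]
opening: 0.351
```

```bash
python3 - <<'E'
from h import *
print(pose());W=imaging.camera_info("wrist")
im=imaging.get_image("wrist"); crop(im,60,0,460,250,1.9,"pics/w51.png")
np.save("W.npy",W["world_from_camera"])
E
```

```text
{'t': 49.38, 'p': array([0.6479, 0.0926, 0.1043]), 'yaw': 90.4, 'tilt': 0.12, 'op': 30.6, 'f': array([-0.1, -1.1,  0.3]), 'q': array([-0.57,  0.46,  0.48,  1.61, -0.23,  1.14,  1.54])}
```

```bash
python3 - <<'E'
from h import *
W=imaging.camera_info("wrist"); W["world_from_camera"]=np.load("W.npy")
print(ray(W,np.array([[386,361]])/1.9+[60,0]-.2,.008))
E
```

```text
[[0.64612886 0.09625768 0.008     ]]
```

Emit:
play_rows(
  gripper=[0.65,0.65,0.65,0.65,0.65],
  linear=[
    [-0.0015,0.003,-0.035],
    [-0.0015,0.003,-0.065],
    [-0.0015,0.003,-0.085],
    [-0.0015,0.003,-0.097],
    [-0.0015,0.003,-0.101],
  ],
  roll=[0,0,0,0,0],
)

```text
t: 49.85
ee_pos: [0.6464, 0.0962, 0.0027]
tcp_rot: [-0.004, 1.0, -0.0, -0.001]
wrist_force: [0.3, -0.9, 0.1]
opening: 0.349
```

Emit:
play_rows(
  gripper=[0.8,0.95,0.95,0.95,0.95],
  linear=[
    [0,0,0],
    [0,0,0],
    [0,0,0],
    [0,0,0],
    [0,0,0],
  ],
  roll=[0,0,0,0,0],
)

```text
t: 50.27
ee_pos: [0.6487, 0.0969, 0.0054]
tcp_rot: [-0.004, 1.0, 0.0, 0.001]
wrist_force: [-0.3, -0.1, 4.1]
opening: 0.124
```

Emit:
play_rows(
  gripper=[0.95,0.95,0.95,0.95,0.95],
  linear=[
    [0,0,0],
    [0,0,0.02],
    [0,0.0,0.05],
    [-0.03,-0.02,0.08],
    [-0.06,-0.04,0.11],
  ],
  roll=[0,0,0,0,0],
)

```text
t: 50.68
ee_pos: [0.5943, 0.0618, 0.1081]
tcp_rot: [-0.005, 1.0, -0.0, 0.0]
wrist_force: [-0.3, -0.5, 0.9]
opening: 0.126
```

Emit:
play_rows(
  gripper=[0.95,0.95,0.95,0.95,0.95],
  linear=[
    [-0.03,-0.03,0],
    [-0.06,-0.04,0],
    [-0.064,-0.044,-0.01],
    [-0.064,-0.044,-0.025],
    [-0.064,-0.044,-0.03],
  ],
  roll=[0,0,0,0,0],
)

```text
t: 51.1
ee_pos: [0.5293, 0.0172, 0.0763]
tcp_rot: [-0.004, 1.0, 0.0, -0.0]
wrist_force: [-0.2, 0.5, -0.2]
opening: 0.128
```

```bash
python3 - <<'E'
from h import *
print(pose())
crop(imaging.get_image("wrist"),60,0,460,384,1.5,"pics/w52.png")
E
```

```text
{'t': 51.1, 'p': array([0.5293, 0.0172, 0.0763]), 'yaw': 90.45, 'tilt': 0.06, 'op': 11.1, 'f': array([-0.2,  0.5, -0.2]), 'q': array([-0.58,  0.24,  0.52,  1.95, -0.14,  0.99,  1.59])}
```

Emit:
play_rows(
  gripper=[0.95,0.95,0.95,0.95,0.75],
  linear=[
    [-0.004,-0.01,0],
    [-0.004,-0.024,-0.01],
    [-0.004,-0.024,-0.028],
    [-0.004,-0.024,-0.028],
    [-0.004,-0.024,-0.028],
  ],
  roll=[0,0,0,0,0],
)

```text
t: 51.57
ee_pos: [0.526, -0.0072, 0.0492]
tcp_rot: [-0.004, 1.0, -0.0, -0.001]
wrist_force: [-0.4, 0.1, -0.1]
opening: 0.152
```

Emit:
play_rows(
  gripper=[0.75,0.75,0.75,0.75,0.75],
  linear=[
    [0,0,0],
    [0,0,0],
    [0,0.0,0.03],
    [0,0.0,0.07],
    [0,0.0,0.11],
  ],
  roll=[0,0,0,0,0],
)

```text
t: 51.98
ee_pos: [0.5257, -0.0069, 0.1608]
tcp_rot: [-0.004, 1.0, -0.0, -0.001]
wrist_force: [1.6, 0.8, -0.6]
opening: 0.25
```

Emit:
play_rows(
  gripper=[0.75,0.75,0.75,0.75,0.75],
  linear=[
    [0,0,0.03],
    [0,0,0.06],
    [0,0.0,0.08],
    [0,0.0,0.08],
    [0,0.0,0.08],
  ],
  roll=[0,0,0,0,0],
)

```text
t: 52.4
ee_pos: [0.5271, -0.0065, 0.241]
tcp_rot: [-0.004, 1.0, 0.0, 0.002]
wrist_force: [-0.2, -0.4, 0.3]
opening: 0.248
```

```bash
python3 - <<'E'
from h import *
print(pose());W=imaging.camera_info("wrist")
im=imaging.get_image("wrist"); cv2.imwrite("pics/w53r.png",im); crop(im,130,20,400,240,2.8,"pics/w53.png")
np.save("W.npy",W["world_from_camera"])
E
```

```text
{'t': 52.4, 'p': array([ 0.5271, -0.0065,  0.241 ]), 'yaw': 90.49, 'tilt': 0.2, 'op': 21.6, 'f': array([-0.2, -0.4,  0.3]), 'q': array([-0.6 ,  0.06,  0.56,  1.76, -0.03,  1.32,  1.54])}
```

```bash
python3 - <<'E'
from h import *
W=imaging.camera_info("wrist"); W["world_from_camera"]=np.load("W.npy")
f=lambda u,z: ray(W,np.array(u)/2.8+[130,20]-.2,z)
r=f([[242,227],[535,268],[490,485],[222,452]],.063); print(r,r.mean(0))
d=r[1]-r[0]; e=r[2]-r[3]; g=r[3]-r[0];h=r[2]-r[1]
for v in(d,e): print("y dir",np.degrees(np.arctan2(v[1],v[0]))-90,np.linalg.norm(v))
for v in(g,h): print("x dir",np.degrees(np.arctan2(v[1],v[0])),np.linalg.norm(v))
hh=f([[330,210],[460,228],[455,250],[328,235]],.098); print("handle top corners",hh,hh.mean(0))
t=f([[243,152],[606,208],[530,500]],.03); print("tray",t,(t[0]+t[2])/2)
E
python3 - <<'E'
import sys; sys.path.insert(0,'.')
from h import *
im=cv2.imread("pics/w53r.png"); crop(im,200,75,310,120,7,"pics/w53h.png")
E
```

```text
[[ 0.44369226 -0.05652779  0.063     ]
 [ 0.45896399  0.06507428  0.063     ]
 [ 0.55377277  0.05137606  0.063     ]
 [ 0.53938789 -0.06877707  0.063     ]] [ 0.49895423 -0.00221363  0.063     ]
y dir -7.158171488615224 0.12255729321802046
y dir -6.827027294991737 0.1210111537204026
x dir -7.294337815596536 0.09647641669555425
x dir -8.22135432955147 0.09579324895452683
handle top corners [[ 0.43808882 -0.01892675  0.098     ]
 [ 0.44397522  0.02900147  0.098     ]
 [ 0.45179417  0.0274774   0.098     ]
 [ 0.44686479 -0.01969758  0.098     ]] [0.44518075 0.00446364 0.098     ]
tray [[ 0.4116132  -0.0598339   0.03      ]
 [ 0.43356805  0.10208557  0.03      ]
 [ 0.57153761  0.07734987  0.03      ]] [0.49157541 0.00875798 0.03      ]
```

Emit:
play_rows(
  gripper=[0.6,0.6,0.6,0.6,0.6],
  linear=[
    [-0.02,0.003,0],
    [-0.04,0.006,0],
    [-0.06,0.009,0],
    [-0.081,0.011,0],
    [-0.081,0.011,0],
  ],
  roll=[-0.12,-0.24,-0.36,-0.48,-0.6],
)

```text
t: 52.87
ee_pos: [0.4419, 0.0046, 0.238]
tcp_rot: [0.294, 0.956, -0.0, -0.001]
wrist_force: [0.1, -0.1, 0.0]
opening: 0.39
```

Emit:
play_rows(
  gripper=[0.6,0.6,0.6,0.6,0.6],
  linear=[
    [0,0,-0.01],
    [0,0,-0.02],
    [0,0,-0.03],
    [0,0,-0.04],
    [0,0,-0.05],
  ],
  roll=[-0.12,-0.24,-0.36,-0.48,-0.6],
)

```text
t: 53.28
ee_pos: [0.4445, 0.0042, 0.1876]
tcp_rot: [0.564, 0.826, -0.001, -0.001]
wrist_force: [0.6, 0.5, -0.9]
opening: 0.403
```

Emit:
play_rows(
  gripper=[0.6,0.6,0.6,0.6,0.6],
  linear=[
    [0,0,-0.01],
    [0,0,-0.02],
    [0,0,-0.03],
    [0,0,-0.03],
    [0,0,-0.03],
  ],
  roll=[-0.12,-0.24,-0.36,-0.48,-0.509],
  squeeze=60,
)

```text
t: 53.7
ee_pos: [0.444, 0.004, 0.1574]
tcp_rot: [0.754, 0.657, -0.002, -0.001]
wrist_force: [-0.8, 0.2, 0.8]
opening: 0.4
```

Emit:
play_rows(
  gripper=[0.6,0.6],
  linear=[
    [0,0,0],
    [0,0,0],
  ],
  roll=[0,0],
)

```text
t: 53.87
ee_pos: [0.4447, 0.0041, 0.1584]
tcp_rot: [0.751, 0.66, -0.001, -0.0]
wrist_force: [-0.5, 0.8, -0.2]
opening: 0.403
```

```bash
python3 - <<'E'
from h import *
print(pose());W=imaging.camera_info("wrist")
im=imaging.get_image("wrist"); crop(im,100,60,400,300,2.4,"pics/w54.png")
np.save("W.npy",W["world_from_camera"])
crop(imaging.get_image("side"),200,160,320,270,5.5,"pics/s54.png")
E
```

```text
{'t': 53.87, 'p': array([0.4447, 0.0041, 0.1584]), 'yaw': -7.35, 'tilt': 0.09, 'op': 35.1, 'f': array([-0.5,  0.8, -0.2]), 'q': array([-0.55, -0.06,  0.43,  2.04,  0.03,  1.16, -0.26])}
```

Emit:
play_rows(
  gripper=[0.6,0.6,0.6,0.6,0.6],
  linear=[
    [0,0,-0.03],
    [0.0005,0.001,-0.06],
    [0.0005,0.001,-0.08],
    [0.0005,0.001,-0.09],
    [0.0005,0.001,-0.09],
  ],
  roll=[0,0,0,0,0],
)

```text
t: 54.38
ee_pos: [0.4443, 0.005, 0.0674]
tcp_rot: [0.751, 0.66, -0.002, -0.001]
wrist_force: [-0.3, 0.5, 0.4]
opening: 0.396
```

Emit:
play_rows(
  gripper=[0.95,0.95,0.95,0.95,0.95],
  linear=[
    [0,0,0],
    [0,0,0],
    [0,0,0],
    [0,0,0],
    [0,0,0],
  ],
  roll=[0,0,0,0,0],
  squeeze=60,
)

```text
t: 54.8
ee_pos: [0.4463, 0.0054, 0.0699]
tcp_rot: [0.752, 0.66, 0.001, 0.0]
wrist_force: [0.2, -0.4, 0.3]
opening: 0.114
```

Emit:
play_rows(
  gripper=[0.95,0.95,0.95,0.95,0.95],
  linear=[
    [0,0,0.01],
    [0,0,0.02],
    [0,0,0.03],
    [0,0,0.04],
    [0,0,0.04],
  ],
  roll=[0,0,0,0,0],
)

```text
t: 55.22
ee_pos: [0.4472, 0.0054, 0.1117]
tcp_rot: [0.752, 0.66, 0.002, 0.001]
wrist_force: [0.5, -0.9, -4.1]
opening: 0.107
```

```bash
python3 - <<'E'
from h import *
from station import imaging
import cv2
pose()
for n in ("top","side","wrist"):
    cv2.imwrite(f"pics/s1_{n}.png",imaging.get_image(n))
a=[cv2.imread(f"pics/s1_{n}.png") for n in ("top","side","wrist")]
im=cv2.resize(cv2.hconcat(a),(1536,384))
cv2.imwrite("pics/s1_w.png",cv2.resize(a[2],(800,600)))
cv2.imwrite("pics/s1_s.png",cv2.resize(a[1],(800,600)))
E
```

```text
(no output)
```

View pics/s1_s.png

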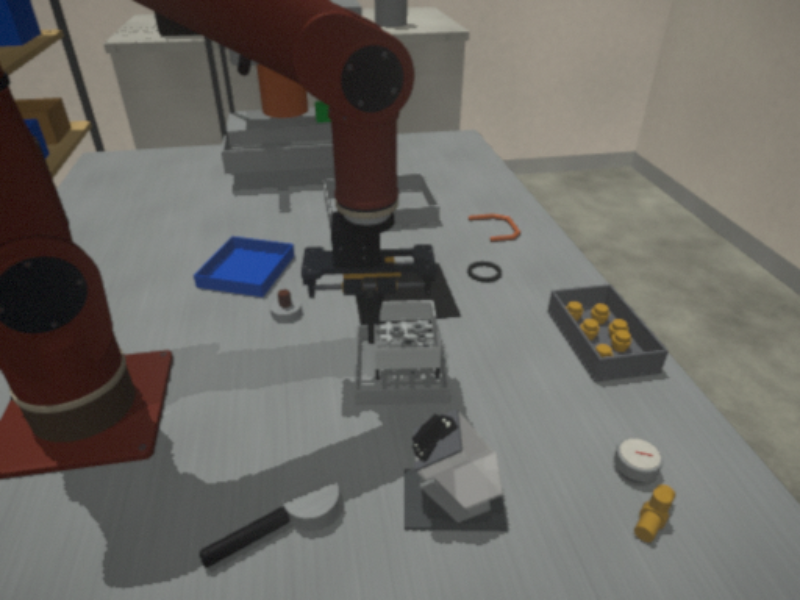

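View pics/s1_w.png

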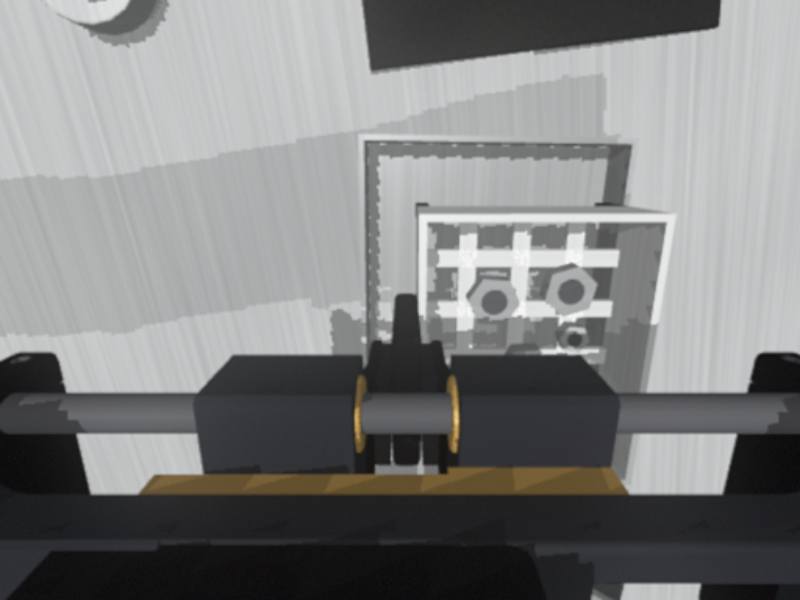

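Emit:
play_rows(
  gripper=[0.95,0.95,0.95,0.95,0.95],
  linear=[
    [0,0.015,0],
    [0,-0.015,0],
    [0,0.015,0],
    [0,-0.015,0],
    [0,0,0],
  ],
  roll=[0,0,0,0,0],
)

```text
t: 55.78
ee_pos: [0.4453, -0.0, 0.1086]
tcp_rot: [0.753, 0.658, -0.001, 0.001]
wrist_force: [-0.3, -1.9, -4.7]
opening: 0.107
```

Emit:
play_rows(
  gripper=[0.95,0.95,0.95,0.95,0.95],
  linear=[
    [0,0.015,0],
    [0,0.015,0],
    [0,-0.015,0],
    [0,-0.015,0],
    [0,0,0],
  ],
  roll=[0,0,0,0,0],
)

```text
t: 56.2
ee_pos: [0.4454, 0.0013, 0.1087]
tcp_rot: [0.753, 0.658, -0.001, 0.0]
wrist_force: [0.3, 0.1, -3.8]
opening: 0.112
```

```bash
python3 - <<'E'
from h import *
from station import imaging
import cv2
pose()
for n in ("top","side","wrist"):
    cv2.imwrite(f"pics/s2_{n}.png",imaging.get_image(n))
a=[cv2.imread(f"pics/s2_{n}.png") for n in ("top","side","wrist")]
cv2.imwrite("pics/s2_w.png",cv2.resize(a[2][80:290,200:470],(800,600)))
cv2.imwrite("pics/s2_t.png",cv2.resize(a[0],(800,600)))
E
```

```text
(no output)
```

View pics/s2_w.png

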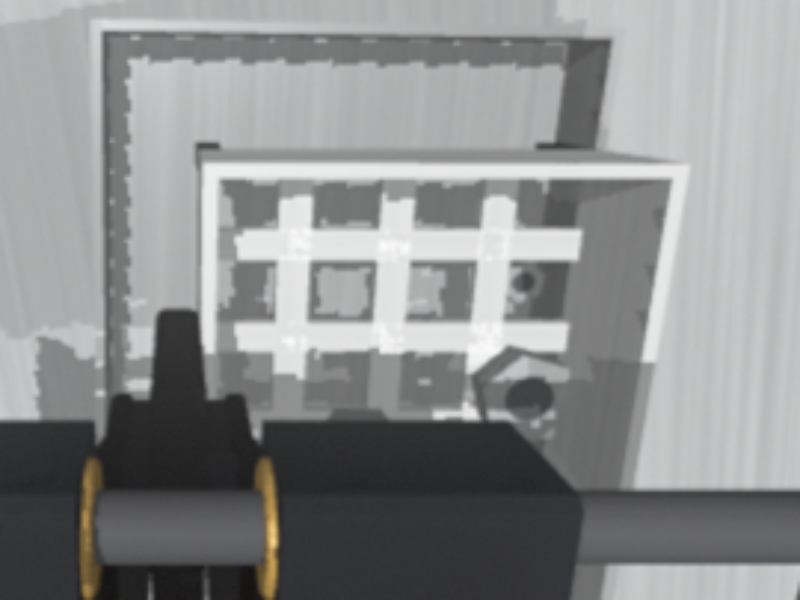

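View pics/s2_t.png

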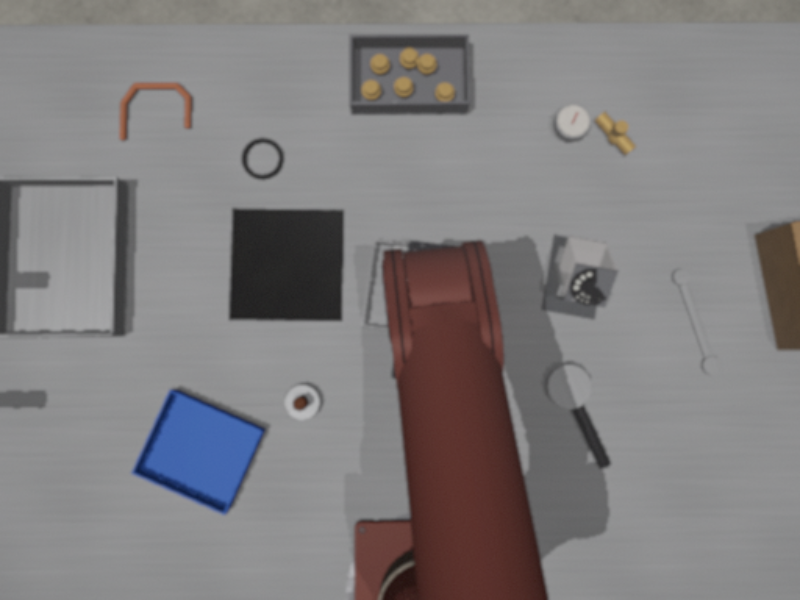

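Emit:
play_rows(
  gripper=[0.95,0.95,0.95,0.95,0.95],
  linear=[
    [0.012,0.004,0],
    [-0.012,0.008,0],
    [0.012,0.004,0],
    [-0.012,0.004,0],
    [0,0.003,0],
  ],
  roll=[0,0,0,0,0],
)

```text
t: 56.77
ee_pos: [0.4403, 0.0071, 0.1065]
tcp_rot: [0.752, 0.66, -0.004, -0.002]
wrist_force: [-0.7, -1.3, -2.9]
opening: 0.115
```

Emit:
play_rows(
  gripper=[0.95,0.95,0.95,0.95,0.95],
  linear=[
    [0,-0.018,0],
    [0,0.015,0],
    [0,-0.018,0],
    [0,0.015,0],
    [0,-0.018,0],
  ],
  roll=[0,0,0,0,0],
)

```text
t: 57.18
ee_pos: [0.4463, -0.0019, 0.109]
tcp_rot: [0.749, 0.663, 0.001, -0.001]
wrist_force: [1.7, 2.8, -2.7]
opening: 0.111
```

Emit:
play_rows(
  gripper=[0.95,0.95,0.95,0.95,0.95],
  linear=[
    [0,0.03,0],
    [0,0.03,0],
    [0,0,0],
    [0,0,0],
    [0,0.03,0],
  ],
  roll=[0,0,0,0,0],
)

```text
t: 57.6
ee_pos: [0.4458, 0.0138, 0.109]
tcp_rot: [0.754, 0.656, -0.001, 0.001]
wrist_force: [0.1, 0.0, -4.6]
opening: 0.112
```

Emit:
play_rows(
  gripper=[0.95,0.95,0.95,0.95,0.95],
  linear=[
    [0.012,-0.015,0],
    [-0.012,-0.015,0],
    [0.012,-0.015,0],
    [0,-0.015,0],
    [0,-0.015,0],
  ],
  roll=[0,0,0,0,0],
)

```text
t: 58.02
ee_pos: [0.4444, 0.0045, 0.1083]
tcp_rot: [0.752, 0.66, -0.001, -0.0]
wrist_force: [0.4, -0.3, -3.7]
opening: 0.11
```

```bash
python3 - <<'E'
from h import *
from station import imaging,robot
import cv2
s=robot.observe();print(s['t'],s['ee_pos'],s['wrist_force'],s['opening'])
for n in ("side","wrist"):
    cv2.imwrite(f"pics/s3_{n}.png",imaging.get_image(n))
a=[cv2.imread(f"pics/s3_{n}.png") for n in ("side","wrist")]
cv2.imwrite("pics/s3_w.png",cv2.resize(a[1][80:290,200:470],(800,600)))
cv2.imwrite("pics/s3_s.png",cv2.resize(a[0][180:270,210:310],(660,594),interpolation=cv2.INTER_CUBIC))
E
```

```text
58.0167 [0.44438413 0.00448364 0.10830574] [ 0.37983118 -0.3336827  -3.72370505] 0.1098491244184446
```

View pics/s3_w.png

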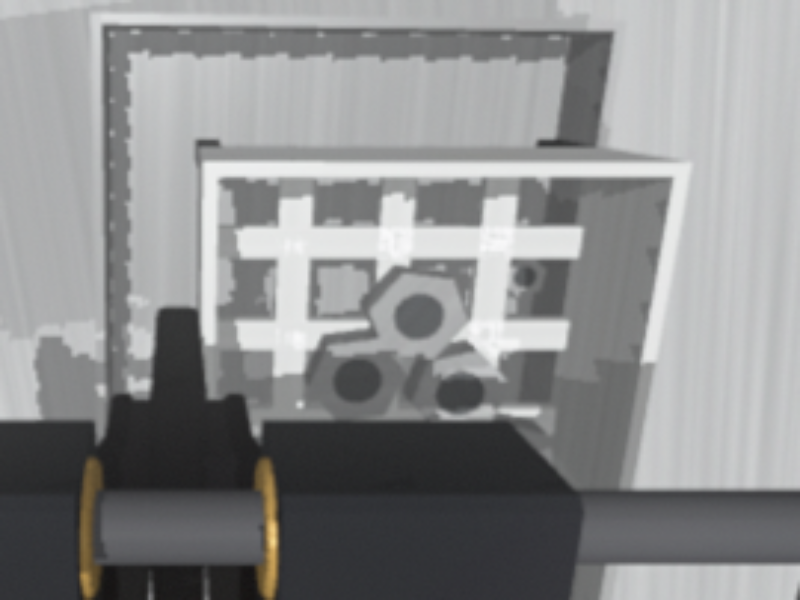

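View pics/s3_s.png

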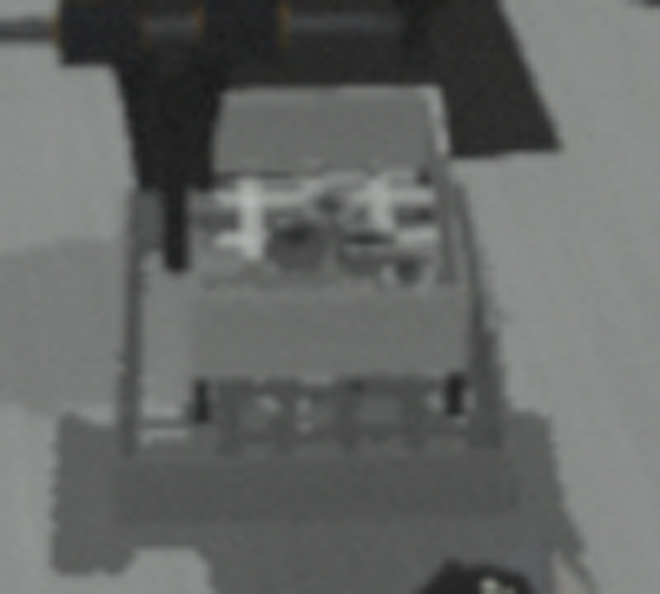

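Emit:
play_rows(
  gripper=[0.95,0.95,0.95,0.95,0.95],
  linear=[
    [0,0.018,0],
    [0,-0.018,0],
    [0,0.018,0],
    [0,-0.018,0],
    [0,0.018,0],
  ],
  roll=[0,0,0,0,0],
)

```text
t: 58.53
ee_pos: [0.4467, 0.0136, 0.1096]
tcp_rot: [0.754, 0.657, -0.001, 0.002]
wrist_force: [0.8, -2.8, -4.4]
opening: 0.109
```

Emit:
play_rows(
  gripper=[0.95,0.95,0.95,0.95,0.95],
  linear=[
    [0.014,-0.018,0],
    [-0.014,-0.018,0],
    [0.014,-0.018,0],
    [-0.014,-0.018,0],
    [0.014,-0.018,0],
  ],
  roll=[0,0,0,0,0],
)

```text
t: 58.95
ee_pos: [0.4468, 0.0041, 0.1045]
tcp_rot: [0.752, 0.659, -0.006, -0.006]
wrist_force: [-2.2, -0.8, -5.9]
opening: 0.11
```

Emit:
play_rows(
  gripper=[0.95,0.95,0.95,0.95,0.95],
  linear=[
    [-0.014,0.018,0],
    [-0.014,-0.018,0],
    [-0.014,0.018,0],
    [-0.014,-0.018,0],
    [-0.014,0.02,0],
  ],
  roll=[0,0,0,0,0],
)

```text
t: 59.37
ee_pos: [0.4468, 0.0152, 0.1096]
tcp_rot: [0.754, 0.657, -0.001, 0.002]
wrist_force: [1.2, -2.0, -3.2]
opening: 0.108
```

Emit:
play_rows(
  gripper=[0.95,0.95,0.95,0.95,0.95],
  linear=[
    [0,-0.018,0],
    [0,-0.018,0],
    [0,0.012,0],
    [0,0.012,0],
    [0,-0.018,0],
  ],
  roll=[0,0,0,0,0],
)

```text
t: 59.78
ee_pos: [0.4465, 0.0131, 0.1094]
tcp_rot: [0.749, 0.663, 0.001, -0.0]
wrist_force: [0.9, -0.5, -3.3]
opening: 0.108
```

```bash
python3 - <<'E'
from h import *
from station import imaging,robot
import cv2
s=robot.observe();print(s['t'],s['ee_pos'],s['wrist_force'],s['opening'])
for n in ("side","wrist"):
    cv2.imwrite(f"pics/s4_{n}.png",imaging.get_image(n))
a=[cv2.imread(f"pics/s4_{n}.png") for n in ("side","wrist")]
cv2.imwrite("pics/s4_w.png",cv2.resize(a[1][80:290,200:470],(800,600)))
E
```

```text
59.7833 [0.44654463 0.01311158 0.10940126] [ 0.90295579 -0.51835256 -3.25610935] 0.10820312393548372
```

View pics/s4_w.png

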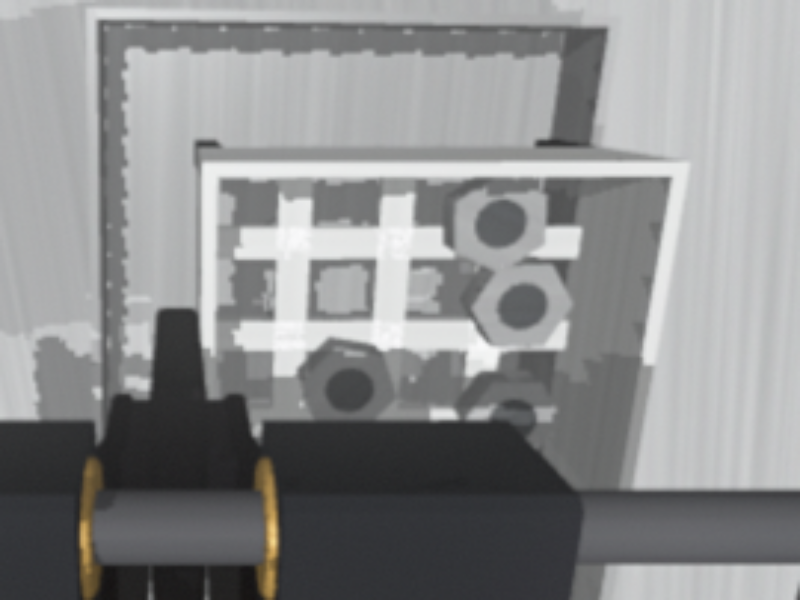

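Emit:
play_rows(
  gripper=[0.95,0.95,0.95,0.95,0.95],
  linear=[
    [-0.001,-0.008,0.025],
    [-0.001,-0.008,0.055],
    [-0.001,-0.008,0.085],
    [-0.001,-0.008,0.11],
    [-0.001,-0.008,0.12],
  ],
  roll=[0,0,0,0,0],
)

```text
t: 60.3
ee_pos: [0.4464, -0.0008, 0.2327]
tcp_rot: [0.752, 0.659, 0.002, 0.001]
wrist_force: [1.5, 0.1, -3.5]
opening: 0.109
```

```bash
python3 - <<'E'
from h import *
from station import imaging,robot
import cv2
s=robot.observe();print(s['t'],s['ee_pos'],s['wrist_force'],s['opening'])
for n in ("side","wrist"):
    cv2.imwrite(f"pics/s5_{n}.png",imaging.get_image(n))
a=[cv2.imread(f"pics/s5_{n}.png") for n in ("side","wrist")]
cv2.imwrite("pics/s5_s.png",cv2.resize(a[0][130:270,200:340],(600,600),interpolation=cv2.INTER_CUBIC))
E
```

```text
60.3 [ 0.44640002 -0.00075234  0.23271488] [ 1.47259745  0.14848441 -3.45508353] 0.10927054301965751
```

View pics/s5_s.png

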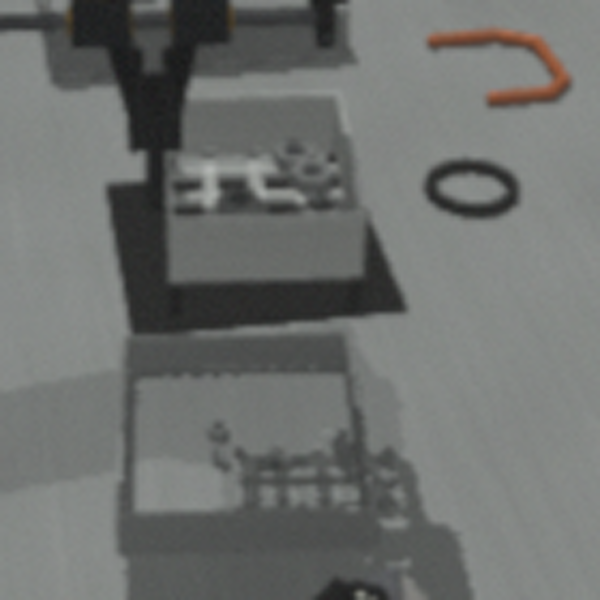

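```bash
python3 - <<'E'
import cv2,numpy as np
a=cv2.imread("pics/s5_side.png")[205:260,225:300]
a=cv2.normalize(a,None,0,255,cv2.NORM_MINMAX)
cv2.imwrite("pics/s5_c.png",cv2.resize(a,(800,587),interpolation=cv2.INTER_CUBIC))
b=cv2.imread("pics/s5_wrist.png")[60:290,180:480]
cv2.imwrite("pics/s5_w.png",cv2.resize(b,(780,598),interpolation=cv2.INTER_CUBIC))
E
```

```text
(no output)
```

View pics/s5_c.png

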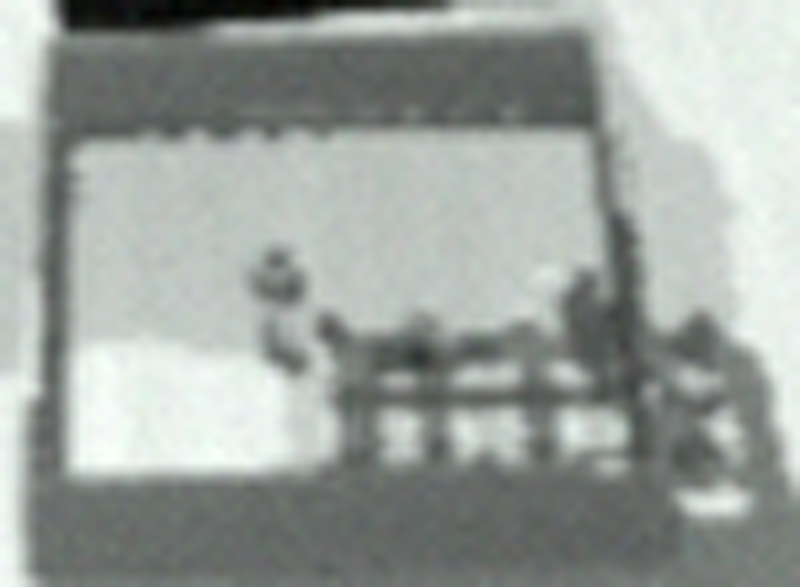

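View pics/s5_w.png

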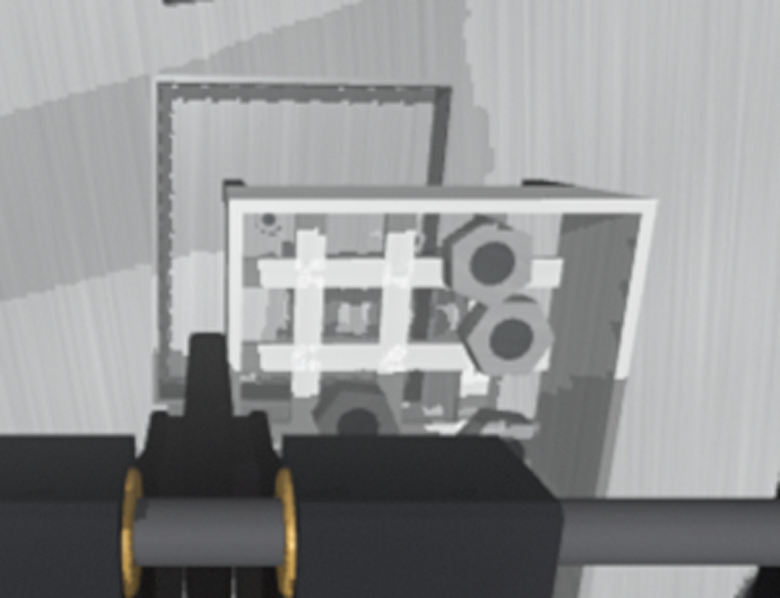

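Emit:
play_rows(
  gripper=[0.95,0.95,0.95,0.95,0.95],
  linear=[
    [0,0.004,-0.025],
    [0,0.006,-0.055],
    [0,0.006,-0.085],
    [0,0.006,-0.11],
    [0,0.006,-0.12],
  ],
  roll=[0,0,0,0,0],
)

```text
t: 60.82
ee_pos: [0.4413, 0.0046, 0.1041]
tcp_rot: [0.752, 0.66, -0.003, -0.002]
wrist_force: [-0.1, 0.0, -3.6]
opening: 0.11
```

Emit:
play_rows(
  gripper=[0.95,0.95,0.95,0.95,0.95],
  linear=[
    [0,0.018,0],
    [0,-0.018,0],
    [0,0.018,0],
    [0,-0.018,0],
    [0,0.018,0],
  ],
  roll=[0,0,0,0,0],
)

```text
t: 61.23
ee_pos: [0.4449, 0.0136, 0.1088]
tcp_rot: [0.754, 0.657, -0.002, 0.001]
wrist_force: [0.2, -2.7, -4.4]
opening: 0.111
```

Emit:
play_rows(
  gripper=[0.95,0.95,0.95,0.95,0.95],
  linear=[
    [0,-0.036,0],
    [0,-0.036,0],
    [0,0,0],
    [0,0,0],
    [0,-0.036,0],
  ],
  roll=[0,0,0,0,0],
)

```text
t: 61.65
ee_pos: [0.4452, -0.0058, 0.1087]
tcp_rot: [0.748, 0.664, 0.001, -0.001]
wrist_force: [1.6, -0.4, -4.0]
opening: 0.107
```

Emit:
play_rows(
  gripper=[0.95,0.95,0.95,0.95,0.95],
  linear=[
    [0.014,0.018,0],
    [-0.014,0.018,0],
    [0.014,0.018,0],
    [-0.014,0.018,0],
    [0,0.018,0],
  ],
  roll=[0,0,0,0,0],
)

```text
t: 62.07
ee_pos: [0.4369, 0.0044, 0.1048]
tcp_rot: [0.752, 0.659, -0.006, -0.003]
wrist_force: [-0.6, -0.7, -4.5]
opening: 0.108
```

Emit:
play_rows(
  gripper=[0.95,0.95,0.95,0.95,0.95],
  linear=[
    [0,0.018,0],
    [0,-0.018,0],
    [0,0.018,0],
    [0,-0.018,0],
    [0,0,0],
  ],
  roll=[0,0,0,0,0],
)

```text
t: 62.48
ee_pos: [0.4446, -0.0009, 0.1088]
tcp_rot: [0.753, 0.658, -0.001, 0.001]
wrist_force: [-0.2, -3.4, -4.6]
opening: 0.112
```

Emit:
play_rows(
  gripper=[0.95,0.95,0.95,0.95,0.95],
  linear=[
    [0,0,0.01],
    [0,0,0.02],
    [0,0,0.035],
    [0,0,0.045],
    [0,0,0.045],
  ],
  roll=[0,0,0,0,0],
)

```text
t: 62.9
ee_pos: [0.4464, 0.0052, 0.1568]
tcp_rot: [0.752, 0.66, 0.002, 0.001]
wrist_force: [-0.5, -0.4, -4.0]
opening: 0.111
```

```bash
python3 - <<'E'
from h import *
from station import imaging,robot
import cv2
s=robot.observe();print(s['t'],s['ee_pos'],s['wrist_force'],s['opening'])
cv2.imwrite("pics/s6_wrist.png",imaging.get_image("wrist"))
b=cv2.imread("pics/s6_wrist.png")[60:290,180:480]
cv2.imwrite("pics/s6_w.png",cv2.resize(b,(780,598),interpolation=cv2.INTER_CUBIC))
E
```

```text
62.9 [0.44639582 0.00524385 0.156785  ] [-0.46274554 -0.43777163 -3.99679374] 0.11144997109826127
```

View pics/s6_w.png

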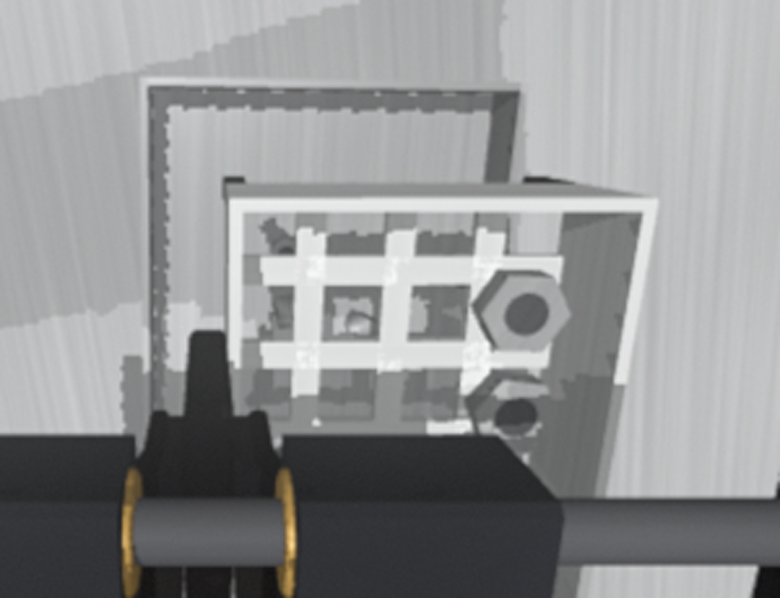

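Emit:
play_rows(
  gripper=[0.95,0.95,0.95,0.95,0.95],
  linear=[
    [0.001,0.006,0],
    [0.003,0.018,0],
    [0.006,0.036,0],
    [0.009,0.055,0],
    [0.012,0.075,0],
  ],
  roll=[0,0.01,0.02,0.03,0.045],
)

```text
t: 63.37
ee_pos: [0.4568, 0.083, 0.1538]
tcp_rot: [0.736, 0.677, -0.0, -0.0]
wrist_force: [-0.5, -0.6, -4.3]
opening: 0.105
```

Emit:
play_rows(
  gripper=[0.95,0.95,0.95,0.95,0.95],
  linear=[
    [0.003,0.02,0],
    [0.006,0.04,0],
    [0.01,0.06,0],
    [0.014,0.08,0],
    [0.017,0.1,0],
  ],
  roll=[0.015,0.03,0.045,0.055,0.065],
)

```text
t: 63.78
ee_pos: [0.4742, 0.1825, 0.154]
tcp_rot: [0.714, 0.701, -0.0, 0.0]
wrist_force: [0.2, -0.2, -3.6]
opening: 0.109
```

Emit:
play_rows(
  gripper=[0.95,0.95,0.95,0.95,0.95],
  linear=[
    [0.003,0.02,0],
    [0.006,0.035,0],
    [0.008,0.045,0],
    [0.008,0.049,0],
    [0.008,0.049,0],
  ],
  roll=[0.01,0.015,0.02,0.02,0.02],
)

```text
t: 64.2
ee_pos: [0.4818, 0.2298, 0.154]
tcp_rot: [0.707, 0.707, -0.0, 0.0]
wrist_force: [0.1, 0.8, -4.2]
opening: 0.109
```

Emit:
play_rows(
  gripper=[0.95,0.95],
  linear=[
    [0,0,0],
    [0,0,0],
  ],
  roll=[0,0],
)

```text
t: 64.37
ee_pos: [0.4819, 0.228, 0.1542]
tcp_rot: [0.708, 0.706, -0.0, 0.0]
wrist_force: [-0.1, -0.9, -4.3]
opening: 0.108
```

```bash
python3 - <<'E'
from h import *
from station import imaging,robot
import cv2
print(pose())
for n in ("side","wrist","top"):
    cv2.imwrite(f"pics/s7_{n}.png",imaging.get_image(n))
b=cv2.imread("pics/s7_side.png")[100:280,180:420]
cv2.imwrite("pics/s7_s.png",cv2.resize(b,(800,600),interpolation=cv2.INTER_CUBIC))
b=cv2.imread("pics/s7_top.png")[110:250,180:400]
cv2.imwrite("pics/s7_t.png",cv2.resize(b,(800,510),interpolation=cv2.INTER_CUBIC))
E
```

```text
{'t': 64.37, 'p': array([0.4819, 0.228 , 0.1542]), 'yaw': -0.1, 'tilt': 0.02, 'op': 9.4, 'f': array([-0.1, -0.9, -4.3]), 'q': array([-0.79,  0.14,  0.29,  1.85, -0.04,  1.15, -0.49])}
```

View pics/s7_s.png

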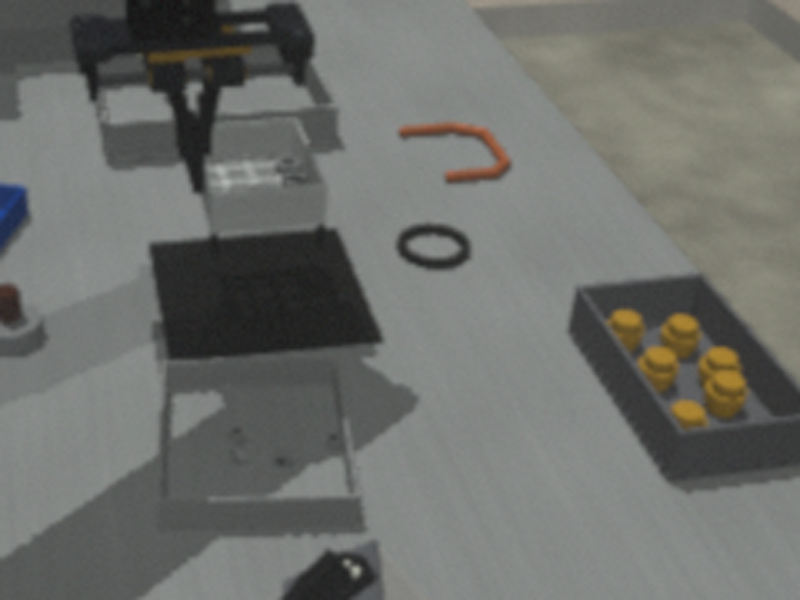

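View pics/s7_t.png

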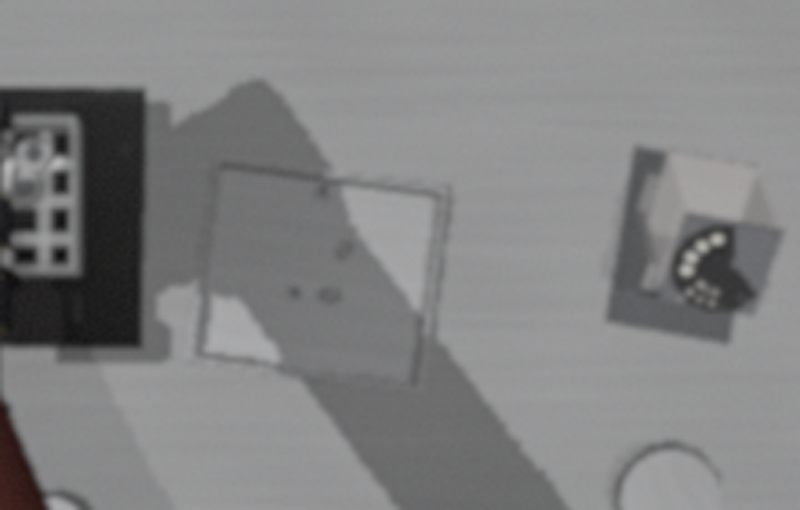

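Emit:
play_rows(
  gripper=[0.95,0.95,0.95,0.95,0.95],
  linear=[
    [0.0015,0.0015,-0.015],
    [0.0015,0.0015,-0.035],
    [0.0015,0.0015,-0.055],
    [0.0015,0.0015,-0.07],
    [0.0015,0.0015,-0.078],
  ],
  roll=[0,0,0,0,0],
)

```text
t: 64.93
ee_pos: [0.4824, 0.2298, 0.0744]
tcp_rot: [0.707, 0.707, -0.001, -0.0]
wrist_force: [-0.8, 0.1, -4.2]
opening: 0.112
```

Emit:
play_rows(
  gripper=[0.95,0.95,0.95],
  linear=[
    [0,0,0],
    [0,0,0],
    [0,0,0],
  ],
  roll=[0,0,0],
)

```text
t: 65.18
ee_pos: [0.4841, 0.231, 0.0773]
tcp_rot: [0.707, 0.707, 0.001, 0.0]
wrist_force: [1.6, -0.8, -4.3]
opening: 0.108
```

```bash
python3 - <<'E'
from h import *
from station import imaging,robot
import cv2
print(pose())
for n in ("side","wrist","top"):
    cv2.imwrite(f"pics/s8_{n}.png",imaging.get_image(n))
b=cv2.imread("pics/s8_side.png")[120:220,200:320]
cv2.imwrite("pics/s8_s.png",cv2.resize(b,(720,600),interpolation=cv2.INTER_CUBIC))
b=cv2.imread("pics/s8_top.png")[120:220,130:240]
cv2.imwrite("pics/s8_t.png",cv2.resize(b,(660,600),interpolation=cv2.INTER_CUBIC))
E
```

```text
{'t': 65.18, 'p': array([0.4841, 0.231 , 0.0773]), 'yaw': -0.02, 'tilt': 0.1, 'op': 9.4, 'f': array([ 1.6, -0.8, -4.3]), 'q': array([-0.78,  0.23,  0.28,  1.92, -0.08,  0.99, -0.46])}
```

View pics/s8_s.png

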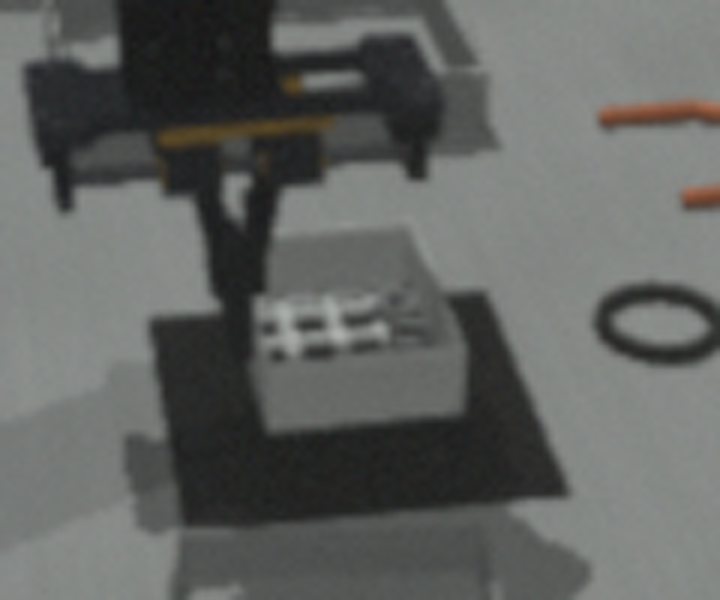

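View pics/s8_t.png

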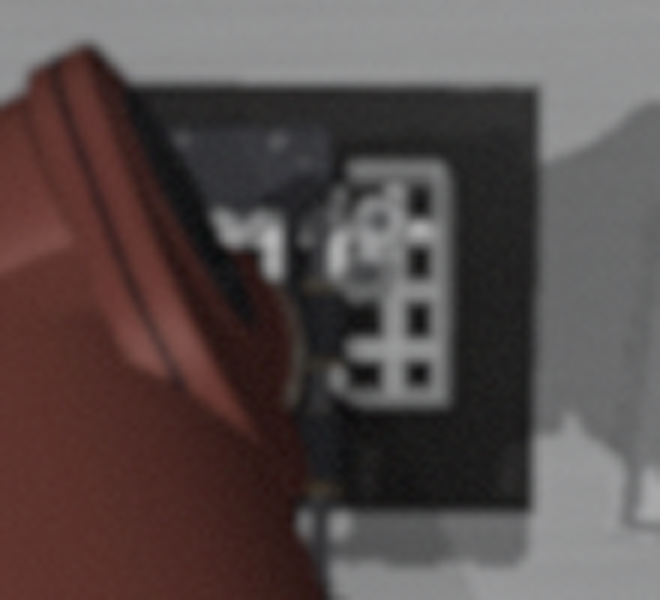

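Emit:
play_rows(
  gripper=[0.95,0.95,0.95,0.95,0.95],
  linear=[
    [0,-0.001,-0.002],
    [0,-0.001,-0.004],
    [0,-0.001,-0.006],
    [0,-0.001,-0.006],
    [0,-0.001,-0.006],
  ],
  roll=[0,0,0,0,0],
)

```text
t: 65.75
ee_pos: [0.4837, 0.2305, 0.0712]
tcp_rot: [0.707, 0.707, 0.001, -0.0]
wrist_force: [-3.4, 0.2, 7.6]
opening: 0.111
```

Emit:
play_rows(
  gripper=[0.95,0.95],
  linear=[
    [0,0,-0.001],
    [0,0,-0.001],
  ],
  roll=[0,0],
)

```text
t: 65.92
ee_pos: [0.4837, 0.2306, 0.0711]
tcp_rot: [0.707, 0.707, 0.001, -0.0]
wrist_force: [-7.8, -1.9, 18.4]
opening: 0.11
```

Standing on the mat (upward contact force). Release and withdraw upward.

Emit:
play_rows(
  gripper=[0.85,0.75,0.65,0.6,0.6],
  linear=[
    [0,0,0.001],
    [0,0,0.001],
    [0,0,0.001],
    [0,0,0.001],
    [0,0,0.001],
  ],
  roll=[0,0,0,0,0],
)

```text
t: 66.33
ee_pos: [0.4834, 0.2296, 0.07]
tcp_rot: [0.707, 0.707, -0.0, 0.0]
wrist_force: [0.4, -1.3, -0.7]
opening: 0.349
```

Emit:
play_rows(
  gripper=[0.6,0.6,0.6,0.6,0.6],
  linear=[
    [0,0,0.01],
    [0,0,0.035],
    [0,0,0.065],
    [0,0,0.095],
    [0,0,0.125],
  ],
  roll=[0,0,0,0,0],
)

```text
t: 66.75
ee_pos: [0.4832, 0.2294, 0.1972]
tcp_rot: [0.707, 0.707, 0.0, 0.0]
wrist_force: [2.1, 1.1, 0.3]
opening: 0.4
```

Emit:
play_rows(
  gripper=[0.6,0.6,0.6,0.6,0.6],
  linear=[
    [-0.01,0.02,0.03],
    [-0.02,0.05,0.05],
    [-0.03,0.08,0.07],
    [-0.04,0.11,0.07],
    [-0.05,0.14,0.07],
  ],
  roll=[0,0,0,0,0],
)

```text
t: 67.17
ee_pos: [0.4333, 0.3714, 0.2678]
tcp_rot: [0.707, 0.707, 0.002, -0.0]
wrist_force: [1.9, 0.7, -0.5]
opening: 0.403
```

```bash
python3 - <<'E'
from h import *
from station import imaging,robot
import cv2
print(pose())
for n in ("side","wrist","top"):
    cv2.imwrite(f"pics/s9_{n}.png",imaging.get_image(n))
b=cv2.imread("pics/s9_side.png")
cv2.imwrite("pics/s9_s.png",cv2.resize(b,(800,600),interpolation=cv2.INTER_CUBIC))
b=cv2.imread("pics/s9_top.png")
cv2.imwrite("pics/s9_t.png",cv2.resize(b[100:250,100:300],(800,600),interpolation=cv2.INTER_CUBIC))
E
```

```text
{'t': 67.17, 'p': array([0.4333, 0.3714, 0.2678]), 'yaw': -0.03, 'tilt': 0.21, 'op': 35.1, 'f': array([ 1.9,  0.7, -0.5]), 'q': array([-0.95,  0.15,  0.18,  1.61, -0.03,  1.39, -0.76])}
```

View pics/s9_s.png

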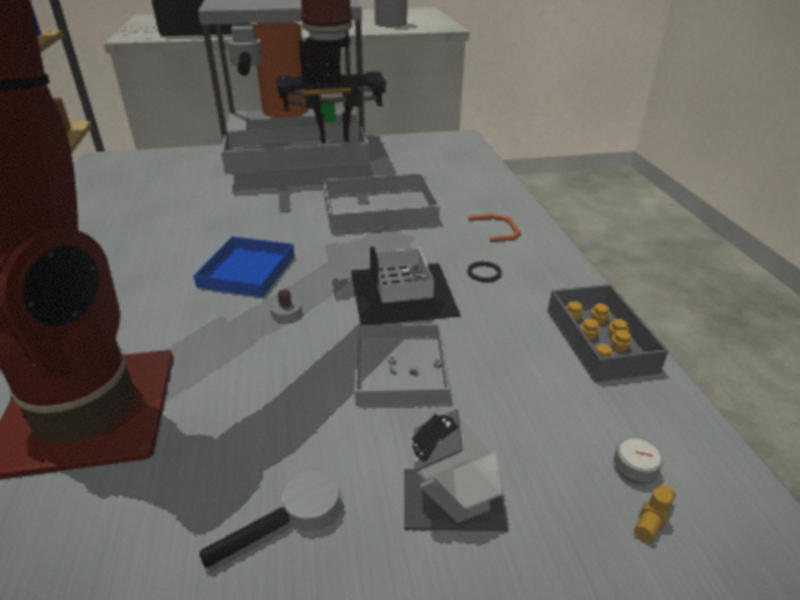

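View pics/s9_t.png

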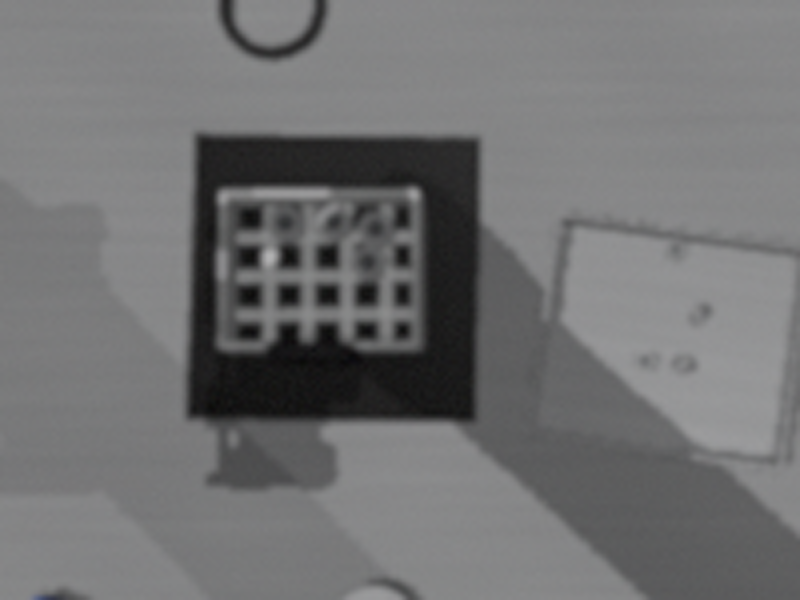

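```bash
python3 - <<'E'
from h import *
from station import imaging,robot
import cv2
b=cv2.imread("pics/s9_wrist.png")
cv2.imwrite("pics/s9_w.png",cv2.resize(b,(800,600)))
I=imaging.camera_info("top")
for u,v in [(220,192),(418,190),(424,350),(216,350)]:
    print(ray(I,(100+u/4,100+v/4),0.064))
for u,v in [(197,136),(479,138),(474,417),(189,417)]:
    print(ray(I,(100+u/4,100+v/4),0.004))
E
```

```text
[[0.58323712 0.28809285 0.064     ]]
[[0.58381066 0.16428248 0.064     ]]
[[0.48320289 0.16027186 0.064     ]]
[[0.48401091 0.28942622 0.064     ]]
[[0.63169615 0.31821256 0.004     ]]
[[0.62934858 0.13123647 0.004     ]]
[[0.44396933 0.13449586 0.004     ]]
[[0.4451886  0.32109632 0.004     ]]
```

View pics/s9_w.png

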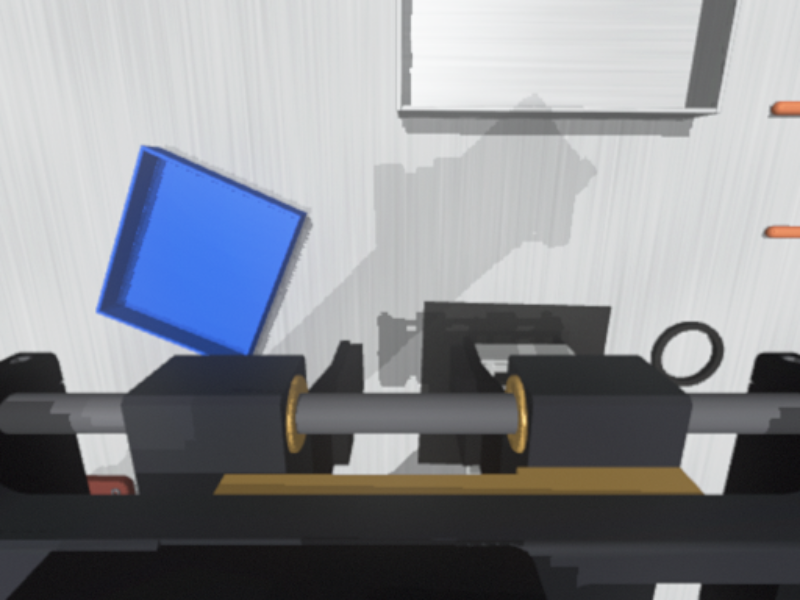

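Emit:
play_rows(
  gripper=[0.6,0.6,0.6,0.6,0.6],
  linear=[
    [0.01,-0.035,0],
    [0.025,-0.07,0],
    [0.04,-0.105,0],
    [0.055,-0.14,0],
    [0.07,-0.175,0],
  ],
  roll=[0,0,0,0,0],
)

```text
t: 67.73
ee_pos: [0.5039, 0.1915, 0.2658]
tcp_rot: [0.708, 0.707, 0.0, 0.0]
wrist_force: [1.4, 0.3, -0.6]
opening: 0.398
```

Emit:
play_rows(
  gripper=[0.6,0.6,0.6,0.6,0.6],
  linear=[
    [0,-0.035,0],
    [0,-0.07,0],
    [0,-0.09,0],
    [0,-0.09,0],
    [0,-0.09,0],
  ],
  roll=[0,0,0,0,0],
)

```text
t: 68.15
ee_pos: [0.5034, 0.1025, 0.2658]
tcp_rot: [0.709, 0.706, 0.0, -0.0]
wrist_force: [0.5, 0.0, 0.4]
opening: 0.398
```

```bash
python3 - <<'E'
from h import *
from station import imaging,robot
import cv2
print(pose())
b=imaging.get_image("wrist")
cv2.imwrite("pics/s10_w.png",cv2.resize(b,(800,600)))
E
```

```text
{'t': 68.15, 'p': array([0.5034, 0.1025, 0.2658]), 'yaw': -0.24, 'tilt': 0.04, 'op': 34.7, 'f': array([0.5, 0. , 0.4]), 'q': array([-0.67,  0.02,  0.39,  1.74, -0.01,  1.38, -0.28])}
```

View pics/s10_w.png

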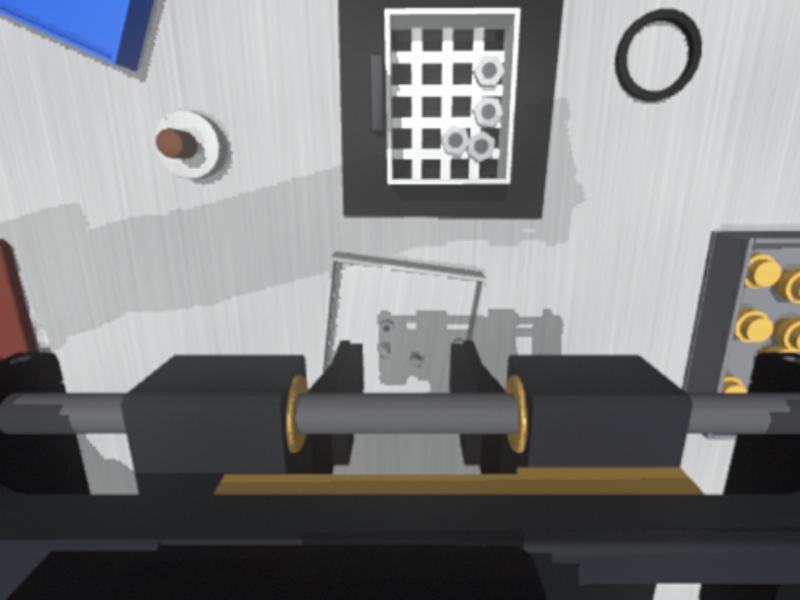

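```bash
python3 -c "
from station import finish_job
print(finish_job())"
```

```text
the job is handed in; nothing more can be done
None
```

The job is done and handed in at about 68 s of the 210 s allowed; it reported no verdict. The steps, in order:
- **Opening and emptying the jar:** I turned the dial to its largest opening in the cradle, emptied the jar over the sieve, put the jar back home and turned the dial back to the fine blade.
- **Sieve:** I added the three loose bench nuts, lifted the sieve, shook it over the tray, and stood it on the mat.

**Last checks:**
- **Nuts:** the pictures show exactly four large nuts and no small one in the sieve. Four small nuts are in the tray, and I saw no stray nut on the bench.
- **Sieve on the mat:** its centre measured within about 4 mm of the mat's centre.
- **Jar and bystanders:** the jar is home, and the filter holder and rubber ring look unmoved.
- **Dial:** I measured it at about −0.05 rad rather than exactly 0. The fine-hole reading was about 1° off, the edge about 3° and the big-hole one about 5°. I left it there, since turning it again risked shifting the jar.

I could not check the number of small nuts independently, because the jar's starting count (3 to 4) was not given. The jar did look empty before I put it back.

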